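# Put the dry thimble brushes away bristles-first and switch off the lamp

### The job

The collector's brushes have dried with their handles under the roof of the white stand; put each away in the birch tray the other way round, which means setting it down and regripping it by the handle. Each must lie flat with its bristle end fully home under the clear cover and its handle out to the front: the wide brush in the wide compartment, each slim one in a narrow compartment of its own. Only when all are away, switch the lamp off by pushing its toggle all the way to the back; leave the thimbles, patch box and dish alone.

Things in the scene. Friction and masses are not known exactly. Their poses are not given: they have to be found in the camera images.
- stand: white drying stand, fixed, 180 mm (x) by 230 (y), origin at the centre of its underside. Floor plate, top at z = 4 mm. Over x = 5 to 90 mm a slatted roof (z = 34 to 38 mm, impassable), back wall's inner face at x = 85, open to the front (-x, towards the robot); under it 4 walled lanes 36 mm wide at y = -90, -30, 30, 90, each with one brush or none, handle inside. Only floor in front of x = 5
- tray: birch tray, fixed, 180 mm (x) by 214 (y), origin at the centre of its underside. Floor top at z = 4 mm. Over x = 5 to 90 mm a clear cover (z = 34 to 38 mm), back wall's inner face at x = 85, open to the front (-x, towards the robot); under it compartments, wood between: one 52 mm wide at y = -28, three 30 mm wide at y = -84, 28, 84. Only floor in front of x = 5. A brush fully home has its centre at x = 5
- wide_lane (a point): the middle of the mouth of the tray's wide compartment (tray y = -28 mm), at the front edge of the cover, 11 mm above the shelf; axes as the tray
- slim_lane_a (a point): the same for the narrow compartment at y = -84 mm of the tray
- slim_lane_b (a point): the same for the narrow compartment at y = +28 mm of the tray
- slim_lane_c (a point): the same for the narrow compartment at y = +84 mm of the tray
- wide_mid (a point): wide brush, may be absent: 160 mm long, 14 thick, about 35 g; this is its centre, 7 mm above its underside; x axis to the bristle tip, z up. x = -80 to 0 mm: wooden handle 16 wide; 0 to 40: metal ferrule 38 wide; 40 to 80: bristles, rigid, 36 wide, 10 thick. Starts with the handle under the stand's roof, the rest sticking out
- slim1_mid (a point): slim brush, may be absent: 160 mm long, 14 thick, about 35 g; this is its centre, 7 mm above its underside; x axis to the bristle tip, z up. x = -80 to 0 mm: wooden handle 16 wide; 0 to 40: metal ferrule 20 wide; 40 to 80: bristles, rigid, 18 wide, 10 thick. Starts with the handle under the stand's roof, the rest sticking out
- slim2_mid (a point): slim brush, like slim1, may be absent: 160 mm long, 14 thick, about 35 g; this is its centre, 7 mm above its underside; x axis to the bristle tip, z up. x = -80 to 0 mm: wooden handle 16 wide; 0 to 40: metal ferrule 20 wide; 40 to 80: bristles, rigid, 18 wide, 10 thick. Starts with the handle under the stand's roof, the rest sticking out
- slim3_mid (a point): slim brush, like slim1, may be absent: 160 mm long, 14 thick, about 35 g; this is its centre, 7 mm above its underside; x axis to the bristle tip, z up. x = -80 to 0 mm: wooden handle 16 wide; 0 to 40: metal ferrule 20 wide; 40 to 80: bristles, rigid, 18 wide, 10 thick. Starts with the handle under the stand's roof, the rest sticking out
- wide_tip (a point): bristle tip of the wide brush, 80 mm along +x from its centre
- slim1_tip (a point): bristle tip of that slim brush, 80 mm along +x from its centre
- slim3_tip (a point): bristle tip of that slim brush, 80 mm along +x from its centre
- slim2_tip (a point): bristle tip of that slim brush, 80 mm along +x from its centre
- lamp: small lamp, fixed: aluminium base slab 150 mm long (x), 90 mm wide (y), 24 mm high, origin at the centre of its underside; a brass stem 60 mm behind the origin (+x) carries a white shade (45 mm radius, from 165 to 217 mm above the shelf)
- toggle (a joint): the lamp's black bakelite toggle: 0 rad = leaning to the front (-x of the lamp), on; 1.0 rad = leaning fully to the back (+x), off. Stays where it is left; stiffness 0.06 N m, about 1.5 N at the tip
- toggle_tip (a point): centre of the round end (15 mm across) of the toggle, 48 mm from its pivot; leans 0.5 rad to the front at joint 0 and 0.5 rad to the back at 1.0; its stalk is 12 mm thick
- toggle_pivot (a point): pivot of the toggle, 40 mm in front of the lamp's origin, 26 mm above the shelf; axes as the lamp
- porcelain_thimble: white porcelain thimble with painted strawberries, 23 mm wide, 26 mm high, origin under its centre; a bystander, not to be disturbed
- birch_thimble: carved birch thimble, 23 mm wide, 26 mm high, origin under its centre; a bystander, not to be disturbed
- patch_box: teal enamel patch box, 42 x 56 x 24 mm, origin under its centre; a bystander, not to be disturbed
- magnet_dish: grey steel magnet dish, 87 mm across, 18 mm high, origin under its centre; a bystander, not to be disturbed
Mind the look-alikes: they are no part of the job. Leave any yellow look-alike of the part that bears slim2_mid alone.

How it is judged:
On the way, in this order (a step that is already met when the one before it is completed fails the run):
1. all brushes lie home in their compartments, bristle ends under the cover (x of wide_tip in the frame of tray between 0.073 and 0.09 m and x of each of wide_mid, slim1_mid, slim2_mid, slim3_mid in the frame of tray below 0.02 m and angle between the z axis of each of wide_mid, slim1_mid, slim2_mid, slim3_mid and the z axis of tray, either way round below 0.12 rad and angle between the x axis of each of wide_mid, slim1_mid, slim2_mid, slim3_mid and the x axis of tray, either way round below 0.2 rad and z of wide_mid in the frame of tray between 0.006 and 0.016 m and y of wide_tip in the frame of tray between -0.048 and -0.008 m and y of wide_mid in the frame of tray between -0.043 and -0.013 m and x of slim1_tip in the frame of tray between 0.073 and 0.09 m and z of slim1_mid in the frame of tray between 0.006 and 0.016 m and ((y of slim1_tip in the frame of tray between -0.095 and -0.073 m and y of slim1_mid in the frame of tray between -0.099 and -0.069 m) or (y of slim1_tip in the frame of tray between 0.017 and 0.039 m and y of slim1_mid in the frame of tray between 0.013 and 0.043 m) or (y of slim1_tip in the frame of tray between 0.073 and 0.095 m and y of slim1_mid in the frame of tray between 0.069 and 0.099 m)) and x of slim2_tip in the frame of tray between 0.073 and 0.09 m and z of slim2_mid in the frame of tray between 0.006 and 0.016 m and ((y of slim2_tip in the frame of tray between -0.095 and -0.073 m and y of slim2_mid in the frame of tray between -0.099 and -0.069 m) or (y of slim2_tip in the frame of tray between 0.017 and 0.039 m and y of slim2_mid in the frame of tray between 0.013 and 0.043 m) or (y of slim2_tip in the frame of tray between 0.073 and 0.095 m and y of slim2_mid in the frame of tray between 0.069 and 0.099 m)) and x of slim3_tip in the frame of tray between 0.073 and 0.09 m and z of slim3_mid in the frame of tray between 0.006 and 0.016 m and ((y of slim3_tip in the frame of tray between -0.095 and -0.073 m and y of slim3_mid in the frame of tray between -0.099 and -0.069 m) or (y of slim3_tip in the frame of tray between 0.017 and 0.039 m and y of slim3_mid in the frame of tray between 0.013 and 0.043 m) or (y of slim3_tip in the frame of tray between 0.073 and 0.095 m and y of slim3_mid in the frame of tray between 0.069 and 0.099 m))), for 0.5 s.
2. the lamp's toggle is pushed over to the back, off (value of joint toggle above 0.85 rad), for 0.2 s.
At the end, for the whole second after the job is handed in: Every brush present lies flat in its own kind of compartment (wide in the wide one, slim ones each in a narrow one), bristle tip under the cover within 12 mm of the back wall, handle out to the front; the toggle is past 0.85 of its 1.0 rad (off) (all of step 1 and value of joint toggle above 0.85 rad); the robot touches nothing.
It fails at once if the porcelain thimble is moved more than 20 mm or tipped (distance of porcelain_thimble from where it was at the start of the episode above 0.02 m or angle between porcelain_thimble's own z axis and vertical above 0.5 rad).
It fails at once if the birch thimble is moved more than 20 mm or tipped (distance of birch_thimble from where it was at the start of the episode above 0.02 m or angle between birch_thimble's own z axis and vertical above 0.5 rad).
It fails at once if the patch box is moved more than 20 mm or tipped (distance of patch_box from where it was at the start of the episode above 0.02 m or angle between patch_box's own z axis and vertical above 0.5 rad).
It fails at once if the magnet dish is moved more than 20 mm or tipped (distance of magnet_dish from where it was at the start of the episode above 0.02 m or angle between magnet_dish's own z axis and vertical above 0.5 rad).
Of wide, slim1, slim2, slim3 only 3 to 4 are there at a start; the rules pass over those that are not, and their reading is None.
At some moment in a run one of wide, slim1, slim2, slim3 may be knocked a few centimetres aside while the robot is not near it.
Once in a run the grip may slacken for a moment while it holds something.
It also fails if it takes over 210 s, if anything falls off the work surface, if the arm or the gripper's body presses on something with over 40 N, if the wrist force passes 120 N, or if a joint passes its speed limit or range.

### The arm

A 7-joint arm with a two-finger parallel gripper is mounted at the origin on the work surface. World frame = base frame: x ahead of the robot, y to its left, z up, the work surface at z = 0. Lengths are in m, angles in rad, forces in N, time in s.
With the tool pointing down it reaches from about 0.35 to 0.9 m from the base axis. Payload 8.1 kg.
Tool frame: the origin (TCP) lies on the centre line of the jaws, within the pads' length; the fingertips stand ctrl.tip_extent ahead of it and the grasp point (between the pads) lies 3 mm ahead of it (ctrl.tip_extent is the distance from the TCP to the fingertips, in m); z points along the fingers, y is the line along which they close (so a half turn about z gives the same grasp; the last joint's range is limited). The gripper opens to 85 mm and grips with 20 to 120 N. Pads are 22 mm wide; open, the fingers measure 114 mm over their backs; the gripper's body (76 mm by 85 mm) begins 54 mm behind the grasp point. The pads swing forward as they close: fully open they stand 13 mm farther back than shut.
Start: joints at [-1.336, 0.434, 0.025, 1.573, -0.012, 1.134, -0.075], TCP at [0.207, 0.59, 0.253] pointing down, gripper open.
Joint ranges: [-2.62, 2.62], [-0.44, 2.09], [-1.27, 1.32], [0.08, 2.57], [-1.32, 4.46], [0.12, 2], [-2.74, 2.74]. Speed limits (rad/s): [2.22, 2.22, 3.01, 3.01, 3.14, 3.14, 3.14].

### API

Orientations are given as [roll, pitch, yaw] about the fixed x, y, z axes, in that order (R = Rz(yaw) Ry(pitch) Rx(roll)).
In Python, from plant import ctrl gives the robot as it stands.
- The arm moves only by the shell command python3 -m jog 'ROWS'. ROWS is a JSON object of lists of equal length, an entry for each row: "offset": the shift along the tool's x, y, z in m, a list of three; "twist": the turn, a rotation vector about the tool's x, y, z in degrees, a list of three; "fingers": the finger opening in m, from 0 to 0.0854. A call has exactly 5 rows; each row is the pose to reach, as a shift and turn from the pose commanded when the call began, along the tool's axes at that moment; what a row does not reach only later rows make up. A row lasts 1/12 s, in which the tool goes at most 41.7 mm and 7.16 degrees, less where a joint would pass 70% of its speed; a pose out of reach is approached as far as the arm can. A call with a gripper value outside its range is refused whole. The fingers move at their own pace and stop on an object; the grip force is fixed at half the most. Time passes only in rows, so rows that repeat a pose let the fingers close, or fill a call up. It gives the time, the measured TCP pose, the force, the opening and the grip force at its end, in the units of the state.
- ctrl.sense(): the state, without advancing time (a new reading comes with each control period).
- ctrl.capture(name): name is "side" or "top"; returns a dict with "image" (384x512x3 uint8, red, green, blue), "mtx" (3x3 intrinsics, pixels), "k1" (the pictures are not rectified: a ray, as slopes to the right and down, at radius r is drawn at 1 + k1 r^2 times it, then the intrinsics apply), "R" (3x3) and "t" (3): a world point X has camera coordinates R X + t. Camera axes: x right, y down, z forward; pixel columns grow to the right and rows downward; lengths in m; the calibration is good to about 2 mm. A picture is of the moment at which its call begins. There is no depth.
- ctrl.finish_job(): hands the job in; it is judged then, once.
The state is a dict: "clock": time; "joint_positions": joint angles; "joint_velocities": joint speeds; "tau": joint torques, N m; "tcp_pos": TCP position; "eef_rot": TCP orientation; "wrist_force": force on the tool from outside, world axes, zero at the start; "moment": the same for the moment, N m; "gripper_width": finger opening in m; "gripper_force": force on a finger pad.
Only numpy, scipy, OpenCV 4.12 (cv2) and the standard library are available. Lean on these libraries where they do the work, as an engineer would, in place of code of your own. Each camera call takes 0.05 s, during which the arm holds its last target. There are 200 camera calls.

## Working session

There is one attempt and no reset: what is moved stays moved. The work goes in short steps, Python scripts to look and compute and a shell command to move; the robot and the scene stay as the last step left them, time stands still between calls to the robot, and variables do not carry over. Pictures are saved under pics/ and viewed, at most 14 in all, crops included, and the job is handed in when it is done.

```bash
ls; mkdir -p pics; python3 - <<'E'
from plant import ctrl
import cv2
print(ctrl.sense(), ctrl.tip_extent)
for n in("side","top"):
    c=ctrl.capture(n); print(n,c["mtx"],c["k1"],c["R"],c["t"])
    cv2.imwrite(f"pics/{n}0.png",cv2.resize(c["image"][:,:,::-1],(800,600),interpolation=cv2.INTER_CUBIC))
E
```

```text
pics
{'clock': 0.0, 'joint_positions': array([-1.33562805,  0.43523961,  0.02498042,  1.57410313, -0.01159299,
        1.13398179, -0.0751067 ]), 'joint_velocities': array([-1.38583638e-04,  1.33919954e-03, -3.90193402e-05, -9.17425262e-05,
        1.33162244e-03, -9.68034896e-05,  4.04894595e-04]), 'tau': array([-2.45216697e-04, -6.70460200e+01,  1.02458183e+00, -3.16212308e+01,
        1.54441700e-02,  1.23202949e-02, -1.80088801e-05]), 'tcp_pos': array([0.20701531, 0.58922341, 0.25251336]), 'eef_rot': array([-3.14001316e+00,  1.53870285e-04,  2.80374414e+00]), 'wrist_force': array([0.41607867, 1.21188557, 0.24247472]), 'moment': array([0.00702846, 0.02326845, 0.03491629]), 'gripper_force': 0.0, 'gripper_width': 0.08530427483199547} 0.022
side [[375.20848959   0.         255.81007401]
 [  0.         375.20848959 189.37173937]
 [  0.           0.           1.        ]] -0.04084310347135977 [[ 0.95119151 -0.30855437  0.00537671]
 [-0.22635427 -0.7094209  -0.66744718]
 [ 0.20975809  0.63365305 -0.74463774]] [-0.51248899  0.16442503  1.02065493]
top [[409.06104611   0.         256.60424295]
 [  0.         409.06104611 189.27592252]
 [  0.           0.           1.        ]] -0.13906691635991117 [[-0.01201989 -0.99981373  0.01510047]
 [-0.99275296  0.01012645 -0.11974566]
 [ 0.11957044 -0.01643037 -0.99268976]] [-0.00696474  0.52572935  1.21347338]
```

View pics/side0.png

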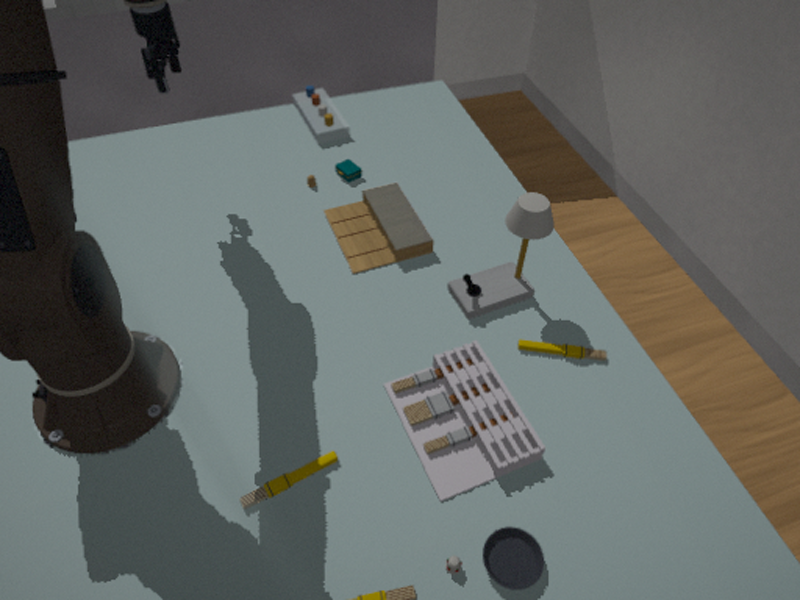

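View pics/top0.png

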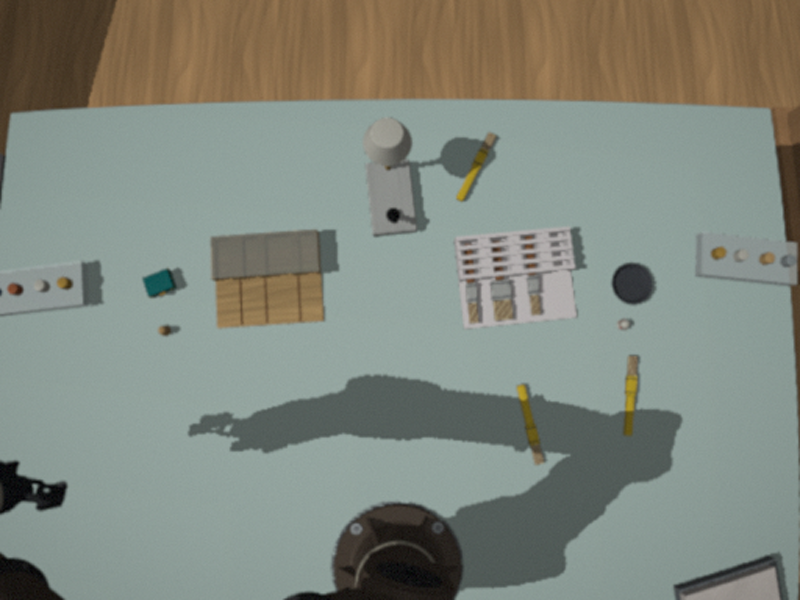

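The stand, on the right, holds three brushes: a slim one at lane +90 (top view px 473,303), the wide one at +30 (502,300) and a slim one at -30 (535,297). Lane -90 is empty. The tray is empty at (268,280), and the lamp's toggle is at (393,215). The yellow look-alikes lie loose on the table. Next I'll take enlarged crops.

```bash
cat > h.py <<'E'
import numpy as np, cv2
from plant import ctrl
def grab(n): return ctrl.capture(n)
def ray(c,p):
    q=cv2.undistortPoints(np.float64([[p]]),c["mtx"],np.float64([c["k1"],0,0,0]))[0,0]
    d=c["R"].T@np.array([q[0],q[1],1.]); o=-c["R"].T@c["t"]; return o,d/np.linalg.norm(d)
def onz(c,p,z):
    o,d=ray(c,p); return o+d*(z-o[2])/d[2]
def tri(c1,p1,c2,p2):
    o1,d1=ray(c1,p1);o2,d2=ray(c2,p2)
    s=np.linalg.lstsq(np.c_[d1,-d2],o2-o1,rcond=None)[0]
    a=o1+s[0]*d1;b=o2+s[1]*d2; return (a+b)/2,np.linalg.norm(a-b)
def proj(c,X):
    r,_=cv2.Rodrigues(c["R"]); return cv2.projectPoints(np.float64([X]),r,np.float64(c["t"]),c["mtx"],np.float64([c["k1"],0,0,0]))[0][0,0]
E
python3 - <<'E'
from h import *
def crop(im,x0,y0,w,h,f): return cv2.resize(im[y0:y0+h,x0:x0+w,::-1],(w*f,h*f),interpolation=cv2.INTER_CUBIC)
t=grab("top")["image"];s=grab("side")["image"]
a=np.hstack([crop(t,130,140,90,75,4),crop(t,285,140,90,75,4)])
b=np.hstack([crop(s,200,110,90,75,4),crop(s,235,215,120,100,3)])
cv2.imwrite("pics/c1.png",np.vstack([a,b]))
E
```

```text
(no output)
```

View pics/c1.png

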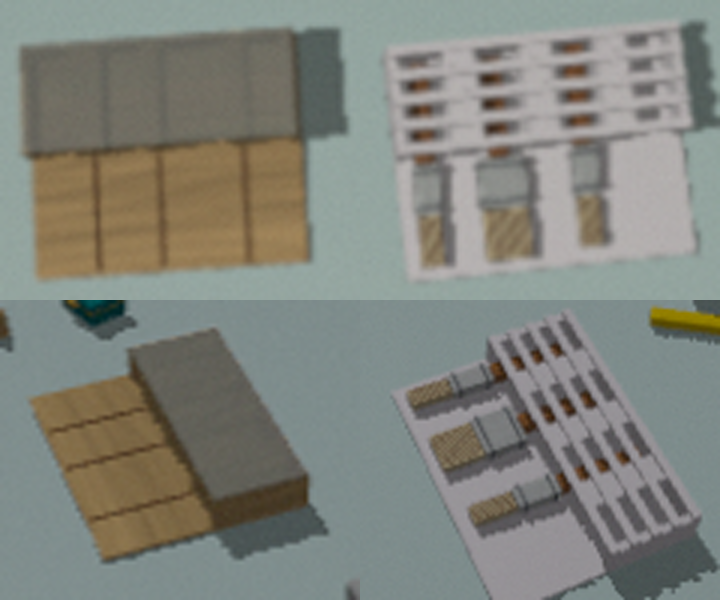

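The tray cover, the stand's roof corners and the three brushes are clear in both views. Next I'll triangulate the corners.

```bash
python3 - <<'E'
from h import *
np.set_printoptions(precision=4,suppress=True)
t=grab("top");s=grab("side")
T=lambda x,y:((x+.5)/4-.5+130,(y+.5)/4-.5+140)
TS=lambda x,y:((x-360+.5)/4-.5+285,(y+.5)/4-.5+140)
S=lambda x,y:((x+.5)/4-.5+200,(y-300+.5)/4-.5+110)
SS=lambda x,y:((x-360+.5)/3-.5+235,(y-300+.5)/3-.5+215)
P={}
for n,a,b in [("tray BL",T(22,47),S(218,330)),("tray BR",T(292,28),S(308,475)),("tray mL",T(26,155),S(130,348)),("tray mR",T(297,135),S(213,500)),("tray fL",T(38,278),S(32,400)),("tray fR",T(308,258),S(105,558)),
 ("st BL",TS(387,48),SS(570,310)),("st BR",TS(680,22),SS(698,520)),("st mL",TS(398,157),SS(488,333)),("st mR",TS(693,128),SS(612,552)),("st fL",TS(410,280),SS(393,393)),
 ("slimL fb",TS(430,213),SS(455,382)),("wide fb",TS(508,207),SS(480,443)),("slimR fb",TS(591,194),SS(520,493)),("slimL tip",TS(433,265),SS(412,396)),("wide tip",TS(510,257),SS(437,452)),("slimR tip",TS(595,245),SS(476,515))]:
    X,e=tri(t,a,s,b); P[n]=X; print(n,X,round(e,4), "onz top" , onz(t,a,X[2].round(3)))
# fits using top view with planes
def fit(tab):
    A=[];B=[]
    src=np.array([x[0] for x in tab]);dst=np.array([x[1] for x in tab])
    c1,c2=src.mean(0),dst.mean(0); H=(src-c1).T@(dst-c2)
    th=np.arctan2(H[0,1]-H[1,0],H[0,0]+H[1,1]);R=np.array([[np.cos(th),-np.sin(th)],[np.sin(th),np.cos(th)]])
    o=c2-R@c1; print("origin",o,"yaw",th,"res mm",((dst-src@R.T-o)*1e3).round(1).tolist())
def z(c,p,h): return onz(c,p,h)[:2]
for c,a in (("top",0),("side",1)):
  cam=t if a==0 else s
  if a==0:
    tr=[((.09,.107),T(22,47),.038),((.09,-.107),T(292,28),.038),((.005,.107),T(26,155),.038),((.005,-.107),T(297,135),.038),((-.09,.107),T(38,278),.004),((-.09,-.107),T(308,258),.004)]
    st=[((.09,.115),TS(387,48),.038),((.09,-.115),TS(680,22),.038),((.005,.115),TS(398,157),.038),((.005,-.115),TS(693,128),.038),((-.09,.115),TS(410,280),.004),((-.09,-.115),TS(697,253),.004)]
  else:
    tr=[((.09,.107),S(218,330),.038),((.09,-.107),S(308,475),.038),((.005,.107),S(130,348),.038),((.005,-.107),S(213,500),.038),((-.09,.107),S(32,400),.004),((-.09,-.107),S(105,558),.004)]
    st=[((.09,.115),SS(570,310),.038),((.09,-.115),SS(698,520),.038),((.005,.115),SS(488,333),.038),((.005,-.115),SS(612,552),.038),((-.09,.115),SS(393,393),.004)]
  for tab in (tr,st): fit([(q,z(cam,p,h)) for q,p,h in tab])
tp=(251.5,137.5)
print("toggle",onz(t,tp,.068), "side", onz(s,(299.5,178.5),.068))
E
```

```text
tray BL [0.6486 0.3625 0.034 ] 0.0021 onz top [0.6476 0.3626 0.034 ]
tray BR [0.6589 0.1515 0.0381] 0.0008 onz top [0.6585 0.1516 0.038 ]
tray mL [0.5636 0.3555 0.0387] 0.003 onz top [0.5621 0.3556 0.039 ]
tray mR [0.5758 0.1472 0.0378] 0.0011 onz top [0.5752 0.1472 0.038 ]
tray fL [0.4713 0.3537 0.0039] 0.0018 onz top [0.4704 0.3538 0.004 ]
tray fR [0.4838 0.1422 0.0049] 0.0006 onz top [0.4841 0.1421 0.005 ]
st BL [ 0.6418 -0.1214  0.0371] 0.0026 onz top [ 0.6405 -0.1211  0.037 ]
st BR [ 0.6598 -0.3514  0.0362] 0.0014 onz top [ 0.6605 -0.3517  0.036 ]
st mL [ 0.5569 -0.1272  0.0435] 0.0043 onz top [ 0.5547 -0.1267  0.044 ]
st mR [ 0.5775 -0.3568  0.0412] 0.0036 onz top [ 0.5758 -0.3564  0.041 ]
st fL [ 0.4644 -0.1382  0.0046] 0.0007 onz top [ 0.464  -0.1381  0.005 ]
slimL fb [ 0.5166 -0.1535  0.0198] 0.0044 onz top [ 0.5144 -0.1531  0.02  ]
wide fb [ 0.5202 -0.2155  0.0114] 0.0015 onz top [ 0.5195 -0.2154  0.011 ]
slimR fb [ 0.53   -0.2785  0.0259] 0.0057 onz top [ 0.5272 -0.2778  0.026 ]
slimL tip [ 0.476  -0.1549  0.0181] 0.0032 onz top [ 0.4744 -0.1547  0.018 ]
wide tip [ 0.4807 -0.215   0.0159] 0.0013 onz top [ 0.48   -0.2149  0.016 ]
slimR tip [ 0.4907 -0.282   0.0171] 0.0046 onz top [ 0.4884 -0.2816  0.017 ]
origin [0.5645 0.2519] yaw 0.057184885346772435 res mm [[-1.6, -2.4], [-2.0, 1.3], [-1.2, -3.2], [-0.4, 1.8], [1.8, 0.2], [3.4, 2.3]]
origin [ 0.5614 -0.2436] yaw 0.08673963853028675 res mm [[-0.8, 0.3], [-1.0, -0.7], [-0.9, 1.3], [-0.1, 0.5], [2.3, -1.4], [0.5, -0.0]]
origin [0.5658 0.2514] yaw 0.04801861472228362 res mm [[-2.4, -5.1], [-1.5, 2.8], [-0.4, -2.2], [0.4, 2.2], [1.4, -0.4], [2.6, 2.8]]
origin [ 0.5633 -0.2428] yaw 0.07758558300680557 res mm [[-1.3, -1.0], [-3.6, -1.6], [1.4, 4.1], [3.3, 1.3], [0.2, -2.8]]
toggle [0.6782 0.0013 0.068 ] side [ 0.6738 -0.0018  0.068 ]
```

```bash
cat > go.py <<'E'
import sys,numpy as np
from plant import ctrl
def plan(x,y,z,yaw):
    s=ctrl.sense();p=s["tcp_pos"];c=s["eef_rot"][2]
    d=np.array([x,y,z])-p
    dy=(yaw-c+np.pi)%(2*np.pi)-np.pi
    X=np.array([np.cos(yaw),np.sin(yaw),0]);Y=np.array([np.sin(yaw),-np.cos(yaw),0])
    print("t %.1f pos"%s["clock"],p.round(4),"rpy",s["eef_rot"].round(4),"j",s["joint_positions"].round(2))
    print("twist z deg %.1f (or %.1f); then offset %.4f %.4f %.4f"%(-np.degrees(dy),-np.degrees(dy)+(-360 if dy<0 else 360)*1,d@X,d@Y,-d[2]))
if __name__=="__main__": plan(*map(float,sys.argv[1:]))
E
python3 go.py 0.535 -0.152 0.12 -3.06
```

```text
t 0.3 pos [0.2071 0.5895 0.2531] rpy [-3.1411  0.      2.8037] j [-1.34  0.43  0.02  1.57 -0.01  1.13 -0.08]
twist z deg -24.0 (or 336.0); then offset -0.2664 -0.7658 0.1331
```

```bash
R='[0.0854,0.0854,0.0854,0.0854,0.0854]'
python3 -m jog '{"offset":[[0,0,0],[0,0,0],[0,0,0],[0,0,0],[0,0,0]],"twist":[[0,0,-7],[0,0,-14],[0,0,-21],[0,0,-24],[0,0,-24]],"fingers":[0.08,0.08,0.08,0.08,0.08]}'
for i in 1 2 3 4; do python3 -m jog '{"offset":[[-0.013,-0.038,0],[-0.027,-0.077,0],[-0.040,-0.115,0],[-0.053,-0.153,0],[-0.067,-0.191,0]],"twist":[[0,0,0],[0,0,0],[0,0,0],[0,0,0],[0,0,0]],"fingers":[0.05,0.05,0.05,0.05,0.05]}'; done
python3 -m jog '{"offset":[[0,0,0.03],[0,0,0.06],[0,0,0.09],[0,0,0.12],[0,0,0.133]],"twist":[[0,0,0],[0,0,0],[0,0,0],[0,0,0],[0,0,0]],"fingers":[0.05,0.05,0.05,0.05,0.05]}'
python3 -m jog '{"offset":[[0,0,0],[0,0,0],[0,0,0],[0,0,0],[0,0,0]],"twist":[[0,0,0],[0,0,0],[0,0,0],[0,0,0],[0,0,0]],"fingers":[0.05,0.05,0.05,0.05,0.05]}'
python3 go.py 0.535 -0.152 0.07 -3.06
python3 - <<'E'
from h import *
def crop(im,x0,y0,w,h,f): return cv2.resize(im[y0:y0+h,x0:x0+w,::-1],(w*f,h*f),interpolation=cv2.INTER_CUBIC)
t=grab("top")["image"];s=grab("side")["image"]
cv2.imwrite("pics/c2.png",np.hstack([crop(t,285,140,95,100,4),crop(s,235,205,95,100,4)]))
E
```

```text
clock: 0.72
tcp_pos: [0.2073, 0.5896, 0.2532]
eef_rot: [-3.141, -0.0, -3.058]
wrist_force: [0.6, -0.1, -0.7]
gripper_width: 0.0798
gripper_force: 0.0
clock: 1.13
tcp_pos: [0.2897, 0.4029, 0.2533]
eef_rot: [3.141, 0.0, -3.063]
wrist_force: [0.5, 0.4, -0.2]
gripper_width: 0.0499
gripper_force: 0.0
clock: 1.55
tcp_pos: [0.3719, 0.2179, 0.2536]
eef_rot: [3.141, 0.0, -3.063]
wrist_force: [0.9, -0.1, -0.2]
gripper_width: 0.0499
gripper_force: 0.0
clock: 1.97
tcp_pos: [0.4541, 0.0329, 0.2537]
eef_rot: [3.141, 0.001, -3.063]
wrist_force: [0.2, 0.7, -0.3]
gripper_width: 0.0501
gripper_force: 0.0
clock: 2.38
tcp_pos: [0.5365, -0.152, 0.2535]
eef_rot: [3.141, 0.001, -3.063]
wrist_force: [0.9, 0.6, -0.4]
gripper_width: 0.0502
gripper_force: 0.0
clock: 2.8
tcp_pos: [0.5343, -0.1496, 0.1169]
eef_rot: [3.141, -0.004, -3.063]
wrist_force: [0.0, 0.7, 0.8]
gripper_width: 0.0498
gripper_force: 0.0
clock: 3.22
tcp_pos: [0.537, -0.1502, 0.1217]
eef_rot: [-3.141, 0.002, -3.061]
wrist_force: [-0.9, -0.1, 0.0]
gripper_width: 0.0496
gripper_force: 0.0
t 3.2 pos [ 0.537  -0.1502  0.1217] rpy [-3.1412e+00  2.4000e-03 -3.0608e+00] j [-0.07  0.48  0.35  1.91 -0.23  0.78  2.05]
twist z deg -0.0 (or 360.0); then offset 0.0021 -0.0016 0.0517
```

View pics/c2.png

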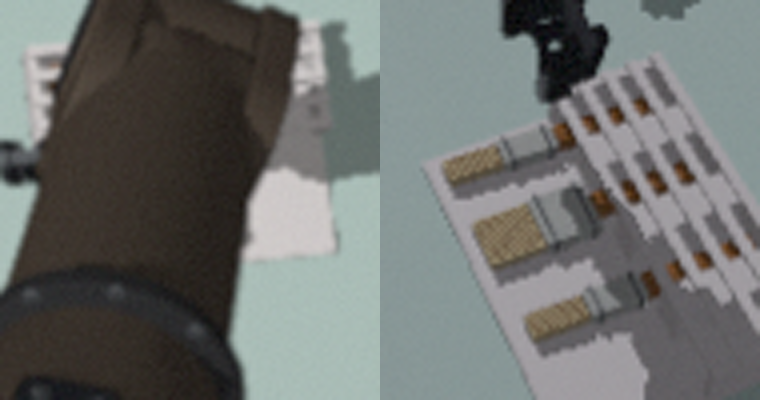

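Side view: the fingers (px 555,60 in the right crop) hang over the slim brush's ferrule. The arm hides the brushes from the top camera. I'll descend and grip.

```bash
python3 -m jog '{"offset":[[0.002,-0.002,0.02],[0.002,-0.002,0.04],[0.002,-0.002,0.06],[0.002,-0.002,0.075],[0.002,-0.002,0.08]],"twist":[[0,0,0],[0,0,0],[0,0,0],[0,0,0],[0,0,0]],"fingers":[0.05,0.05,0.05,0.05,0.05]}'
python3 -m jog '{"offset":[[0,0,0.005],[0,0,0.010],[0,0,0.011],[0,0,0.011],[0,0,0.011]],"twist":[[0,0,0],[0,0,0],[0,0,0],[0,0,0],[0,0,0]],"fingers":[0.05,0.05,0.05,0.05,0.05]}'
for i in 1 2; do python3 -m jog '{"offset":[[0,0,0],[0,0,0],[0,0,0],[0,0,0],[0,0,0]],"twist":[[0,0,0],[0,0,0],[0,0,0],[0,0,0],[0,0,0]],"fingers":[0.03,0.015,0.01,0.01,0.01]}';done
python3 go.py 0.4 -0.152 0.05 -3.06
```

```text
clock: 3.73
tcp_pos: [0.5333, -0.1519, 0.0387]
eef_rot: [3.141, -0.002, -3.061]
wrist_force: [0.4, -0.2, 0.2]
gripper_width: 0.05
gripper_force: 0.0
clock: 4.15
tcp_pos: [0.5347, -0.1524, 0.0299]
eef_rot: [-3.141, 0.001, -3.061]
wrist_force: [-0.1, -0.2, 0.7]
gripper_width: 0.0502
gripper_force: 0.0
clock: 4.57
tcp_pos: [0.5346, -0.1523, 0.03]
eef_rot: [-3.142, 0.001, -3.061]
wrist_force: [-1.8, -0.2, 6.3]
gripper_width: 0.0181
gripper_force: 58.8
clock: 4.98
tcp_pos: [0.5344, -0.1523, 0.0298]
eef_rot: [3.142, 0.001, -3.061]
wrist_force: [-1.7, 0.1, 6.6]
gripper_width: 0.0182
gripper_force: 59.0
t 5.0 pos [ 0.5344 -0.1523  0.0298] rpy [ 3.1415e+00  5.0000e-04 -3.0608e+00] j [-0.02  0.62  0.28  1.97 -0.3   0.59  2.11]
twist z deg -0.0 (or 360.0); then offset 0.1340 0.0113 -0.0202
```

```bash
python3 -m jog '{"offset":[[0,0,-0.003],[0.005,0,-0.006],[0.02,0,-0.006],[0.035,0,-0.006],[0.05,0,-0.006]],"twist":[[0,0,0],[0,0,0],[0,0,0],[0,0,0],[0,0,0]],"fingers":[0.01,0.01,0.01,0.01,0.01]}'
python3 -m jog '{"offset":[[0.015,0,0],[0.03,0,0],[0.045,0,0],[0.055,0,0],[0.055,0,0]],"twist":[[0,0,0],[0,0,0],[0,0,0],[0,0,0],[0,0,0]],"fingers":[0.01,0.01,0.01,0.01,0.01]}'
python3 -m jog '{"offset":[[0,0,-0.02],[0,0,-0.04],[0,0,-0.06],[0,0,-0.08],[0,0,-0.09]],"twist":[[0,0,0],[0,0,0],[0,0,0],[0,0,0],[0,0,0]],"fingers":[0.01,0.01,0.01,0.01,0.01]}'
python3 go.py 0.45 0.33 0.15 0.053
python3 - <<'E'
from h import *
t=grab("top")["image"];s=grab("side")["image"]
def crop(im,x0,y0,w,h,f): return cv2.resize(im[y0:y0+h,x0:x0+w,::-1],(w*f,h*f),interpolation=cv2.INTER_CUBIC)
cv2.imwrite("pics/c3.png",np.hstack([crop(t,200,140,180,200,2),crop(s,195,175,130,133,3)[:400]]))
E
```

```text
clock: 5.4
tcp_pos: [0.4835, -0.1563, 0.0354]
eef_rot: [-3.142, -0.0, -3.06]
wrist_force: [0.2, -0.1, -0.5]
gripper_width: 0.0178
gripper_force: 58.7
clock: 5.82
tcp_pos: [0.427, -0.1609, 0.0353]
eef_rot: [3.141, -0.002, -3.062]
wrist_force: [0.5, 0.0, -0.6]
gripper_width: 0.0179
gripper_force: 58.7
clock: 6.23
tcp_pos: [0.4313, -0.1611, 0.1276]
eef_rot: [-3.141, 0.003, -3.06]
wrist_force: [0.3, -0.4, -0.3]
gripper_width: 0.0186
gripper_force: 58.7
t 6.2 pos [ 0.4313 -0.1611  0.1276] rpy [-3.1407e+00  3.0000e-03 -3.0604e+00] j [-0.05  0.34  0.37  2.14 -0.19  0.69  2.1 ]
twist z deg -178.4 (or 181.6); then offset 0.0447 -0.4894 -0.0224Traceback (most recent call last):
  File "<stdin>", line 4, in <module>
    return _nx.concatenate(arrs, 1, dtype=dtype, casting=casting)
           ~~~~~~~~~~~~~~~^^^^^^^^^^^^^^^^^^^^^^^^^^^^^^^^^^^^^^^
ValueError: all the input array dimensions except for the concatenation axis must match exactly, but along dimension 0, the array at index 0 has size 400 and the array at index 1 has size 399
```

```bash
for i in 1 2 3 4 5; do python3 -m jog '{"offset":[[0,0,0],[0,0,0],[0,0,0],[0,0,0],[0,0,0]],"twist":[[0,0,7.1],[0,0,14.2],[0,0,21.3],[0,0,28.4],[0,0,35.5]],"fingers":[0.01,0.01,0.01,0.01,0.01]}'|grep -v force;done
python3 -m jog '{"offset":[[0,0,0],[0,0,0],[0,0,0],[0,0,0],[0,0,0]],"twist":[[0,0,4.1],[0,0,4.1],[0,0,4.1],[0,0,4.1],[0,0,4.1]],"fingers":[0.01,0.01,0.01,0.01,0.01]}'
python3 go.py 0.45 0.33 0.15 0.053
python3 - <<'E'
from h import *
t=grab("top")["image"];s=grab("side")["image"]
def crop(im,x0,y0,w,h,f): return cv2.resize(im[y0:y0+h,x0:x0+w,::-1],(w*f,h*f),interpolation=cv2.INTER_CUBIC)
cv2.imwrite("pics/c3.png",np.hstack([crop(t,200,140,180,201,2),crop(s,195,175,130,134,3)]))
E
```

```text
clock: 6.75
tcp_pos: [0.4297, -0.1606, 0.1245]
eef_rot: [-3.141, -0.001, 2.597]
gripper_width: 0.018
clock: 7.17
tcp_pos: [0.4297, -0.1607, 0.1246]
eef_rot: [-3.141, 0.0, 1.978]
gripper_width: 0.018
clock: 7.58
tcp_pos: [0.4297, -0.1607, 0.1246]
eef_rot: [-3.141, 0.001, 1.358]
gripper_width: 0.0183
clock: 8.0
tcp_pos: [0.4298, -0.1607, 0.1247]
eef_rot: [3.141, 0.001, 0.739]
gripper_width: 0.0182
clock: 8.42
tcp_pos: [0.4297, -0.1607, 0.1246]
eef_rot: [3.14, 0.001, 0.119]
gripper_width: 0.0181
clock: 8.83
tcp_pos: [0.4296, -0.1608, 0.1252]
eef_rot: [-3.142, 0.0, 0.055]
wrist_force: [0.5, 0.1, -0.7]
gripper_width: 0.0179
gripper_force: 58.7
t 8.8 pos [ 0.4296 -0.1608  0.1252] rpy [-3.1416e+00  1.0000e-04  5.5100e-02] j [-0.6   0.63  1.24  2.17 -0.78  0.91 -0.39]
twist z deg 0.1 (or -359.9); then offset 0.0464 -0.4890 -0.0248
```

View pics/c3.png

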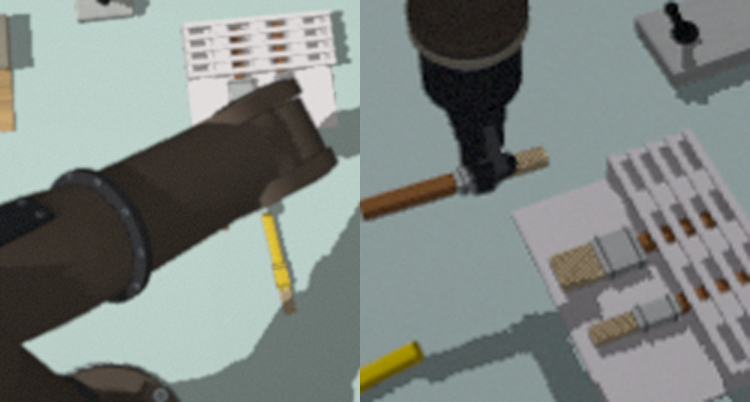

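Side view: the slim brush is held level by its ferrule (px 487,170), with bristles now toward +x. The wide and second slim brushes are still in their lanes. I'll carry this one to lane c.

```bash
for i in 1 2 3; do python3 -m jog '{"offset":[[0.0055,-0.0326,0],[0.011,-0.0652,0],[0.0165,-0.0978,0],[0.022,-0.1304,0],[0.0277,-0.163,0]],"twist":[[0,0,0],[0,0,0],[0,0,0],[0,0,0],[0,0,0]],"fingers":[0.01,0.01,0.01,0.01,0.01]}'|grep -v force;done
python3 -m jog '{"offset":[[0,0,0],[0,0,0],[0,0,0],[0,0,0],[0,0,0]],"twist":[[0,0,0],[0,0,0],[0,0,0],[0,0,0],[0,0,0]],"fingers":[0.01,0.01,0.01,0.01,0.01]}'
python3 go.py .4856 .3315 0.06 0.053
python3 - <<'E'
from h import *
t=grab("top")["image"];s=grab("side")["image"]
def crop(im,x0,y0,w,h,f): return cv2.resize(im[y0:y0+h,x0:x0+w,::-1],(w*f,h*f),interpolation=cv2.INTER_CUBIC)
cv2.imwrite("pics/c4.png",np.hstack([crop(t,100,140,130,130,3),crop(s,170,80,130,130,3)]))
E
```

```text
clock: 9.35
tcp_pos: [0.4486, 0.005, 0.1254]
eef_rot: [-3.141, -0.0, 0.054]
gripper_width: 0.0184
clock: 9.77
tcp_pos: [0.4675, 0.1697, 0.1254]
eef_rot: [-3.141, -0.0, 0.054]
gripper_width: 0.0178
clock: 10.18
tcp_pos: [0.4864, 0.3339, 0.1252]
eef_rot: [-3.141, 0.0, 0.054]
gripper_width: 0.0182
clock: 10.6
tcp_pos: [0.4867, 0.3307, 0.1255]
eef_rot: [-3.141, 0.0, 0.051]
wrist_force: [0.1, 0.1, 0.2]
gripper_width: 0.0182
gripper_force: 58.8
t 10.6 pos [0.4867 0.3307 0.1255] rpy [-3.1413e+00  1.0000e-04  5.1100e-02] j [-1.41  0.85  1.23  1.87 -0.9   1.13 -1.35]
twist z deg -0.1 (or 359.9); then offset -0.0011 -0.0009 0.0655
```

View pics/c4.png

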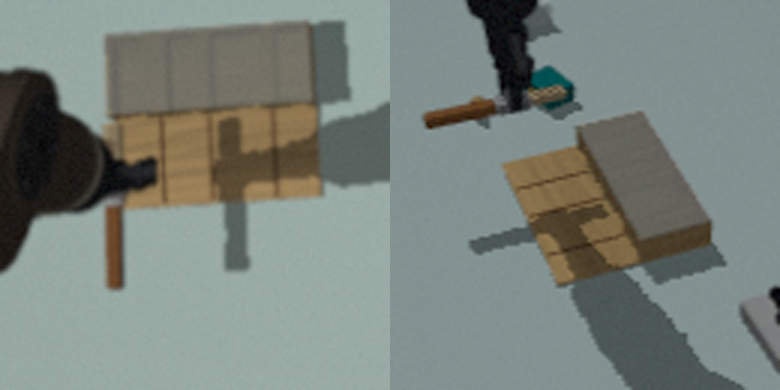

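The brush is above the tray's left side, bristles toward the cover. Its handle end is at crop px (115,287). I'll descend in front of lane c and check the lateral fit.

```bash
python3 -m jog '{"offset":[[0,0,0.02],[0,0,0.04],[0,0,0.06],[0,0,0.08],[0,0,0.088]],"twist":[[0,0,0],[0,0,0],[0,0,0],[0,0,0],[0,0,0]],"fingers":[0.01,0.01,0.01,0.01,0.01]}'|grep -v force
python3 -m jog '{"offset":[[0,0,0],[0,0,0],[0,0,0],[0,0,0],[0,0,0]],"twist":[[0,0,0],[0,0,0],[0,0,0],[0,0,0],[0,0,0]],"fingers":[0.01,0.01,0.01,0.01,0.01]}'
python3 go.py .5496 .3349 0.036 0.053
python3 - <<'E'
from h import *
t=grab("top")["image"];s=grab("side")["image"]
def crop(im,x0,y0,w,h,f): return cv2.resize(im[y0:y0+h,x0:x0+w,::-1],(w*f,h*f),interpolation=cv2.INTER_CUBIC)
cv2.imwrite("pics/c5.png",np.hstack([crop(t,110,140,90,100,4),crop(s,190,90,90,100,4)]))
E
```

```text
clock: 11.12
tcp_pos: [0.4856, 0.3313, 0.0352]
eef_rot: [3.141, 0.002, 0.052]
gripper_width: 0.0182
clock: 11.53
tcp_pos: [0.4871, 0.3322, 0.0383]
eef_rot: [-3.141, -0.001, 0.053]
wrist_force: [-0.0, 0.7, -0.4]
gripper_width: 0.018
gripper_force: 58.8
t 11.5 pos [0.4871 0.3322 0.0383] rpy [-3.1407e+00 -1.2000e-03  5.3200e-02] j [-1.35  0.94  1.11  1.92 -1.04  1.   -1.26]
twist z deg 0.0 (or -360.0); then offset 0.0625 0.0006 0.0023
```

View pics/c5.png

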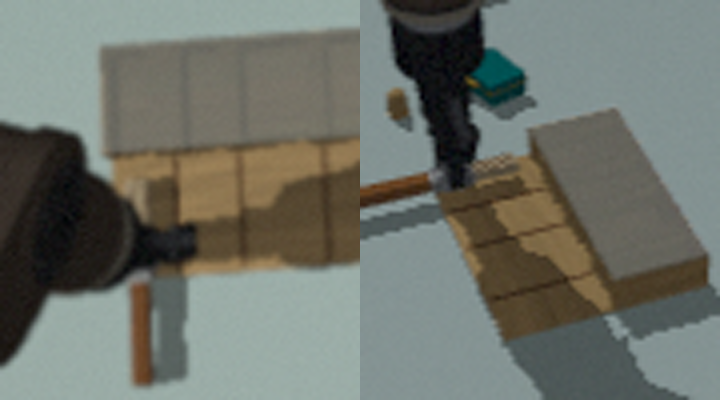

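```bash
python3 - <<'E'
from h import *
t=grab("top")
R=np.array([[np.cos(.053),-np.sin(.053)],[np.sin(.053),np.cos(.053)]])
for n,p in (("end",(143,383)),("handle mid",(141,335)),("tip",(141,182))):
    X=onz(t,((p[0]+.5)/4-.5+110,(p[1]+.5)/4-.5+140),.026); print(n,X.round(4),"tray",(R.T@(X[:2]-[.565,.2516])).round(4))
E
```

```text
end [0.3885 0.3271 0.026 ] tray [-0.1722  0.0848]
handle mid [0.425  0.3291 0.026 ] tray [-0.1357  0.0848]
tip [0.5427 0.3313 0.026 ] tray [-0.0181  0.0807]
```

Lateral fit is within 3 mm and the tip is at tray x -18 mm. Now insert, lower and release.

```bash
python3 -m jog '{"offset":[[0.012,0.0005,0.002],[0.024,0.0005,0.002],[0.036,0.0005,0.002],[0.048,0.0005,0.002],[0.06,0.0005,0.002]],"twist":[[0,0,0],[0,0,0],[0,0,0],[0,0,0],[0,0,0]],"fingers":[0.01,0.01,0.01,0.01,0.01]}'
python3 -m jog '{"offset":[[0,0,0.002],[0,0,0.004],[0,0,0.005],[0,0,0.005],[0,0,0.005]],"twist":[[0,0,0],[0,0,0],[0,0,0],[0,0,0],[0,0,0]],"fingers":[0.01,0.01,0.01,0.01,0.01]}'
python3 -m jog '{"offset":[[0,0,0],[0,0,0],[0,0,0],[0,0,0],[0,0,0]],"twist":[[0,0,0],[0,0,0],[0,0,0],[0,0,0],[0,0,0]],"fingers":[0.02,0.03,0.04,0.045,0.045]}'
python3 go.py .5 .3315 0.12 0.053
```

```text
clock: 12.1
tcp_pos: [0.5471, 0.3348, 0.0355]
eef_rot: [-3.141, -0.0, 0.053]
wrist_force: [-0.5, -0.3, -0.9]
gripper_width: 0.0184
gripper_force: 58.8
clock: 12.52
tcp_pos: [0.5458, 0.3348, 0.0302]
eef_rot: [-3.142, 0.001, 0.053]
wrist_force: [0.7, -0.1, -0.7]
gripper_width: 0.0183
gripper_force: 58.8
clock: 12.93
tcp_pos: [0.5466, 0.3347, 0.0304]
eef_rot: [-3.142, -0.0, 0.053]
wrist_force: [-0.4, 0.1, 0.6]
gripper_width: 0.0445
gripper_force: 0.0
t 12.9 pos [0.5466 0.3347 0.0304] rpy [-3.1415e+00 -1.0000e-04  5.3100e-02] j [-1.25  1.    1.09  1.79 -1.03  1.05 -1.28]
twist z deg 0.0 (or -360.0); then offset -0.0467 0.0007 -0.0896
```

```bash
python3 -m jog '{"offset":[[-0.012,0,-0.002],[-0.024,0,-0.002],[-0.036,0,-0.002],[-0.048,0,-0.002],[-0.06,0,-0.001]],"twist":[[0,0,0],[0,0,0],[0,0,0],[0,0,0],[0,0,0]],"fingers":[0.045,0.045,0.045,0.045,0.045]}'|grep -v rot
for i in 1 2; do python3 -m jog '{"offset":[[0,0,0],[0,0,0],[0,0,0],[0,0,0],[0,0,0]],"twist":[[0,0,0],[0,0,0],[0,0,0],[0,0,0],[0,0,0]],"fingers":[0.03,0.015,0.01,0.01,0.01]}'|grep -v rot;done
python3 -m jog '{"offset":[[0.006,0,-0.001],[0.012,0,-0.001],[0.018,0,-0.001],[0.024,0,-0.001],[0.030,0,-0.001]],"twist":[[0,0,0],[0,0,0],[0,0,0],[0,0,0],[0,0,0]],"fingers":[0.01,0.01,0.01,0.01,0.01]}'
python3 -m jog '{"offset":[[0.0,0,0],[0.002,0,0],[0.003,0,0],[0.004,0,0],[0.004,0,0]],"twist":[[0,0,0],[0,0,0],[0,0,0],[0,0,0],[0,0,0]],"fingers":[0.01,0.01,0.01,0.01,0.01]}'
python3 - <<'E'
from h import *
t=grab("top")["image"];s=grab("side")["image"]
def crop(im,x0,y0,w,h,f): return cv2.resize(im[y0:y0+h,x0:x0+w,::-1],(w*f,h*f),interpolation=cv2.INTER_CUBIC)
cv2.imwrite("pics/c6.png",np.hstack([crop(t,110,140,90,100,4),crop(s,190,90,90,100,4)]))
E
```

```text
clock: 13.35
tcp_pos: [0.4863, 0.3314, 0.0315]
wrist_force: [0.3, 0.3, 0.3]
gripper_width: 0.0452
gripper_force: 0.0
clock: 13.77
tcp_pos: [0.4875, 0.3316, 0.0317]
wrist_force: [-2.5, 0.7, 5.0]
gripper_width: 0.0139
gripper_force: 59.2
clock: 14.18
tcp_pos: [0.4873, 0.3313, 0.0315]
wrist_force: [0.9, -1.0, 2.9]
gripper_width: 0.0139
gripper_force: 59.5
clock: 14.6
tcp_pos: [0.5174, 0.333, 0.0321]
eef_rot: [3.141, 0.0, 0.053]
wrist_force: [0.7, 0.4, -0.3]
gripper_width: 0.0138
gripper_force: 59.1
clock: 15.02
tcp_pos: [0.5206, 0.3333, 0.0323]
eef_rot: [-3.142, 0.0, 0.053]
wrist_force: [0.3, 0.2, -0.7]
gripper_width: 0.0139
gripper_force: 59.1
```

View pics/c6.png

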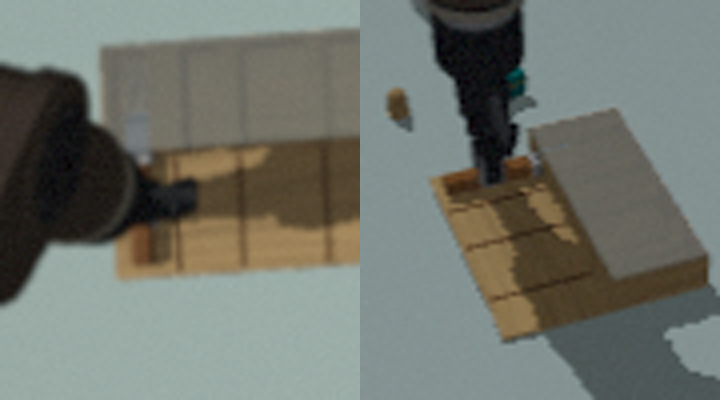

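The ferrule shows faintly under the cover (px 135,135). The handle end is at (142,263), about 10 mm short of the front edge, so the tip is near x 80. I'll push a little further until it touches.

```bash
for i in 1 2; do python3 -m jog '{"offset":[[0.001,0,0],[0.0015,0,0],[0.002,0,0],[0.002,0,0],[0.002,0,0]],"twist":[[0,0,0],[0,0,0],[0,0,0],[0,0,0],[0,0,0]],"fingers":[0.01,0.01,0.01,0.01,0.01]}'|grep -E "pos|force";done
python3 - <<'E'
from h import *
t=grab("top")
R=np.array([[np.cos(.053),-np.sin(.053)],[np.sin(.053),np.cos(.053)]])
im=t["image"]
def crop(im,x0,y0,w,h,f): return cv2.resize(im[y0:y0+h,x0:x0+w,::-1],(w*f,h*f),interpolation=cv2.INTER_CUBIC)
# handle column profile along lane midline
for x in np.arange(-.100,-.045,.003):
    w=R@[x,.084]+[.565,.2516]; p=proj(t,[*w,.018]); print(round(x,3),cv2.getRectSubPix(im,(1,1),tuple(map(float,p)))[0,0])
E
```

```text
tcp_pos: [0.5226, 0.3334, 0.0323]
wrist_force: [1.2, 0.1, -0.8]
gripper_force: 59.1
tcp_pos: [0.5247, 0.3335, 0.0323]
wrist_force: [0.9, -0.3, -0.3]
gripper_force: 59.1
-0.1 [153 171 166]
-0.097 [154 171 166]
-0.094 [153 165 156]
-0.091 [155 147 127]
-0.088 [158 134  97]
-0.085 [162 133  91]
-0.082 [153 127  85]
-0.079 [125  99  65]
-0.076 [104  75  49]
-0.073 [105  70  45]
-0.07 [108  72  44]
-0.067 [107  71  42]
-0.064 [109  72  42]
-0.061 [107  70  41]
-0.058 [108  71  43]
-0.055 [108  71  43]
-0.052 [107  72  43]
-0.049 [94 63 39]
-0.046 [65 44 29]
```

The handle end is at tray x -79.5 mm, so the tip is at about 80 mm, which is home. Release, lift, and go check the stand.

```bash
python3 -m jog '{"offset":[[0,0,0],[0,0,0],[0,0,0],[0,0,0],[0,0,0]],"twist":[[0,0,0],[0,0,0],[0,0,0],[0,0,0],[0,0,0]],"fingers":[0.02,0.03,0.04,0.045,0.045]}'|grep -E "pos|force"
python3 -m jog '{"offset":[[0,0,-0.01],[0,0,-0.03],[0,0,-0.06],[0,0,-0.09],[0,0,-0.12]],"twist":[[0,0,0],[0,0,0],[0,0,0],[0,0,0],[0,0,0]],"fingers":[0.045,0.045,0.045,0.045,0.045]}'|grep -E "pos"
for i in 1 2; do python3 -m jog '{"offset":[[-0.01,0.033,0],[-0.02,0.066,0],[-0.03,0.099,0],[-0.04,0.132,0],[-0.05,0.165,0]],"twist":[[0,0,0],[0,0,0],[0,0,0],[0,0,0],[0,0,0]],"fingers":[0.058,0.058,0.058,0.058,0.058]}'|grep -E "pos";done
python3 go.py .540 -.2148 0.12 0.083
python3 - <<'E'
from h import *
t=grab("top");s=grab("side")
np.savez("pics/ts.npz",t=t["image"],s=s["image"])
def crop(im,x0,y0,w,h,f): return cv2.resize(im[y0:y0+h,x0:x0+w,::-1],(w*f,h*f),interpolation=cv2.INTER_CUBIC)
cv2.imwrite("pics/c7.png",np.vstack([np.hstack([crop(t["image"],285,140,90,75,4),crop(s["image"],240,225,90,75,4)]),np.hstack([crop(t["image"],125,140,90,75,4),crop(s["image"],190,105,90,75,4)])]))
E
```

```text
tcp_pos: [0.5246, 0.3335, 0.0323]
wrist_force: [1.1, 0.1, -0.3]
gripper_force: 0.0
tcp_pos: [0.5245, 0.333, 0.1542]
tcp_pos: [0.4828, 0.1645, 0.153]
tcp_pos: [0.4416, -0.003, 0.1529]
t 17.7 pos [ 0.4416 -0.003   0.1529] rpy [-3.1408e+00 -7.0000e-04  5.2800e-02] j [-1.01  0.53  1.27  2.18 -0.66  0.9  -0.85]
twist z deg -1.7 (or 358.3); then offset 0.0805 0.2193 0.0329
```

View pics/c7.png

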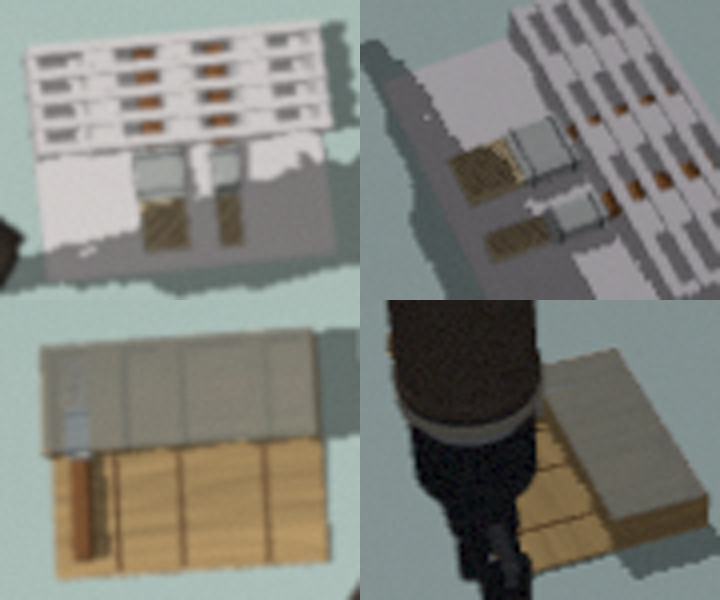

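The wide brush has been knocked about 15 mm to the right and turned a bit; it now sits at crop px (160,175), close to the slim one (225,168). The first brush is home in lane c, with its handle at (80,500). I'll measure the gap between the two brushes.

```bash
python3 - <<'E'
from h import *
t=grab("top")
for n,p in dict(wfL=(133,175),wfR=(188,175),wfrontL=(138,197),wfrontR=(188,197),wbL=(143,225),wbR=(190,225),wtip=(166,248),sfL=(210,168),sfR=(242,168),sfrontL=(212,192),sbL=(217,220),sbR=(243,220),stip=(230,245),wf0=(160,150),sf0=(226,148)).items():
    print(n,onz(t,((p[0]+.5)/4-.5+285,(p[1]+.5)/4-.5+140),.018 if n[1]=='f' else .016).round(4)[:2])
E
```

```text
wfL [ 0.5437 -0.2032]
wfR [ 0.5433 -0.2463]
wfrontL [ 0.5265 -0.2066]
wfrontR [ 0.5261 -0.2457]
wbL [ 0.5049 -0.2102]
wbR [ 0.5045 -0.2469]
wtip [ 0.4869 -0.2276]
sfL [ 0.5487 -0.2638]
sfR [ 0.5485 -0.2891]
sfrontL [ 0.5299 -0.2647]
sbL [ 0.5082 -0.2683]
sbR [ 0.5079 -0.2888]
stip [ 0.4886 -0.2779]
wf0 [ 0.5632 -0.225 ]
sf0 [ 0.5643 -0.2771]
```

```bash
python3 -m jog '{"offset":[[0.0,0.04,0],[0.01,0.08,0],[0.02,0.12,0],[0.03,0.16,0],[0.045,0.19,0]],"twist":[[0,0,0],[0,0,0],[0,0,0],[0,0,0],[0,0,0]],"fingers":[0.05,0.05,0.05,0.05,0.05]}'|grep -E "pos"
python3 -m jog '{"offset":[[0.01,0.01,0.02],[0.02,0.03,0.04],[0.0236,0.034,0.06],[0.0236,0.034,0.08],[0.0236,0.034,0.09]],"twist":[[0,0,0],[0,0,0],[0,0,0],[0,0,0],[0,0,0]],"fingers":[0.05,0.05,0.05,0.05,0.05]}'|grep -E "pos|force"
python3 -m jog '{"offset":[[0,0,0],[0,0,0],[0,0,0],[0,0,0],[0,0,0]],"twist":[[0,0,0],[0,0,0],[0,0,0],[0,0,0],[0,0,0]],"fingers":[0.05,0.05,0.05,0.05,0.05]}'|grep -E "pos|force|width"
python3 go.py .522 -.223 0.043 0.053
```

```text
tcp_pos: [0.4975, -0.1912, 0.1529]
tcp_pos: [0.5227, -0.2205, 0.0602]
wrist_force: [-0.4, -0.5, -0.5]
gripper_force: 0.0
tcp_pos: [0.5233, -0.2213, 0.0633]
wrist_force: [-0.4, 0.6, -0.1]
gripper_width: 0.0498
gripper_force: 0.0
t 19.1 pos [ 0.5233 -0.2213  0.0633] rpy [ 3.1413e+00 -1.6000e-03  5.3700e-02] j [-0.3   0.76  0.94  1.95 -0.83  0.86 -0.43]
twist z deg 0.0 (or -360.0); then offset -0.0014 0.0017 0.0203
```

```bash
python3 -m jog '{"offset":[[-0.001,0.002,0.004],[-0.001,0.002,0.008],[-0.001,0.002,0.012],[-0.001,0.002,0.016],[-0.001,0.002,0.020]],"twist":[[0,0,0],[0,0,0],[0,0,0],[0,0,0],[0,0,0]],"fingers":[0.05,0.05,0.05,0.05,0.05]}'|grep -E "pos|force"
python3 - <<'E'
from h import *
t=grab("top")["image"];s=grab("side")["image"]
def crop(im,x0,y0,w,h,f): return cv2.resize(im[y0:y0+h,x0:x0+w,::-1],(w*f,h*f),interpolation=cv2.INTER_CUBIC)
cv2.imwrite("pics/c8.png",np.hstack([crop(t,285,140,90,80,4),crop(s,250,230,72,64,5)]))
E
```

```text
tcp_pos: [0.5216, -0.2234, 0.0417]
wrist_force: [0.0, -0.0, -0.0]
gripper_force: 0.0
```

View pics/c8.png

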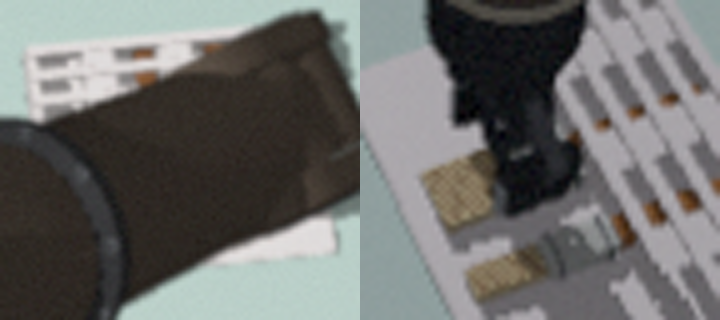

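Side view: the right finger (px 510,205) is between the two brushes, at the wide one's ferrule edge and clear of the slim ferrule. I'll go down in small steps.

```bash
python3 -m jog '{"offset":[[0,0,0.001],[0,0,0.003],[0,0,0.005],[0,0,0.006],[0,0,0.007]],"twist":[[0,0,0],[0,0,0],[0,0,0],[0,0,0],[0,0,0]],"fingers":[0.05,0.05,0.05,0.05,0.05]}'|grep -E "pos|force"
python3 -m jog '{"offset":[[0,0,0.001],[0,0,0.002],[0,0,0.003],[0,0,0.004],[0,0,0.005]],"twist":[[0,0,0],[0,0,0],[0,0,0],[0,0,0],[0,0,0]],"fingers":[0.05,0.05,0.05,0.05,0.05]}'|grep -E "pos|force"
```

```text
tcp_pos: [0.5218, -0.2234, 0.0352]
wrist_force: [-1.3, 0.0, -0.4]
gripper_force: 0.0
tcp_pos: [0.5218, -0.2235, 0.0302]
wrist_force: [-0.5, 0.7, -0.3]
gripper_force: 0.0
```

```bash
for i in 1 2; do python3 -m jog '{"offset":[[0,0,0],[0,0,0],[0,0,0],[0,0,0],[0,0,0]],"twist":[[0,0,0],[0,0,0],[0,0,0],[0,0,0],[0,0,0]],"fingers":[0.04,0.03,0.025,0.025,0.025]}'|grep -E "pos|force|width";done
python3 -m jog '{"offset":[[0,0,-0.003],[-0.005,0,-0.006],[-0.02,0,-0.006],[-0.035,0,-0.006],[-0.05,0,-0.006]],"twist":[[0,0,0],[0,0,0],[0,0,0],[0,0,0],[0,0,0]],"fingers":[0.025,0.025,0.025,0.025,0.025]}'|grep -E "pos|force|width"
python3 -m jog '{"offset":[[-0.015,0,0],[-0.03,0,0],[-0.045,0,0],[-0.06,0,0],[-0.06,0,0]],"twist":[[0,0,0],[0,0,0],[0,0,0],[0,0,0],[0,0,0]],"fingers":[0.025,0.025,0.025,0.025,0.025]}'|grep -E "pos|force|width"
python3 -m jog '{"offset":[[0,0,-0.02],[0,0,-0.04],[0,0,-0.06],[0,0,-0.08],[0,0,-0.09]],"twist":[[0,0,0],[0,0,0],[0,0,0],[0,0,0],[0,0,0]],"fingers":[0.025,0.025,0.025,0.025,0.025]}'|grep -E "pos|force|width"
python3 go.py .45 .2 0.12 3.1946
```

```text
tcp_pos: [0.5217, -0.2235, 0.0306]
wrist_force: [-1.3, 0.5, 6.3]
gripper_width: 0.0347
gripper_force: 59.3
tcp_pos: [0.5219, -0.2235, 0.0308]
wrist_force: [-2.1, 2.4, 7.8]
gripper_width: 0.0348
gripper_force: 58.9
tcp_pos: [0.4709, -0.2262, 0.0364]
wrist_force: [-0.3, 0.9, 0.0]
gripper_width: 0.0347
gripper_force: 59.7
tcp_pos: [0.4084, -0.2293, 0.0364]
wrist_force: [0.1, 0.4, -0.1]
gripper_width: 0.0347
gripper_force: 59.7
tcp_pos: [0.4127, -0.2298, 0.1282]
wrist_force: [1.2, 0.2, -0.7]
gripper_width: 0.0344
gripper_force: 59.9
t 22.5 pos [ 0.4127 -0.2298  0.1282] rpy [ 3.1407e+00 -1.8000e-03  5.3000e-02] j [-0.38  0.56  1.1   2.14 -0.68  0.85 -0.38]
twist z deg 180.0 (or -180.0); then offset -0.0600 0.4272 0.0082
```

```bash
for i in 1 2 3 4 5; do python3 -m jog '{"offset":[[0,0,0],[0,0,0],[0,0,0],[0,0,0],[0,0,0]],"twist":[[0,0,-7.1],[0,0,-14.2],[0,0,-21.3],[0,0,-28.4],[0,0,-35.5]],"fingers":[0.025,0.025,0.025,0.025,0.025]}'|grep -E "rot|width";done
python3 -m jog '{"offset":[[0,0,0],[0,0,0],[0,0,0],[0,0,0],[0,0,0]],"twist":[[0,0,-2.5],[0,0,-2.5],[0,0,-2.5],[0,0,-2.5],[0,0,-2.5]],"fingers":[0.025,0.025,0.025,0.025,0.025]}'|grep -E "pos|width"
python3 go.py .475 .220 0.12 3.1946
python3 - <<'E'
from h import *
t=grab("top")["image"];s=grab("side")["image"]
def crop(im,x0,y0,w,h,f): return cv2.resize(im[y0:y0+h,x0:x0+w,::-1],(w*f,h*f),interpolation=cv2.INTER_CUBIC)
cv2.imwrite("pics/c9.png",np.hstack([crop(t,250,140,130,120,3),crop(s,230,205,130,120,3)]))
E
```

```text
eef_rot: [3.141, -0.0, 0.679]
gripper_width: 0.0348
eef_rot: [3.141, -0.0, 1.299]
gripper_width: 0.0346
eef_rot: [3.141, -0.0, 1.918]
gripper_width: 0.0348
eef_rot: [3.141, -0.0, 2.538]
gripper_width: 0.0347
eef_rot: [3.141, -0.0, -3.126]
gripper_width: 0.0351
tcp_pos: [0.4119, -0.2292, 0.1262]
gripper_width: 0.0344
t 25.0 pos [ 0.4119 -0.2292  0.1262] rpy [ 3.1415e+00 -1.0000e-04 -3.0899e+00] j [ 0.23  0.35  0.21  2.1  -0.11  0.7   2.14]
twist z deg -0.1 (or 359.9); then offset -0.0868 0.4452 0.0062
```

View pics/c9.png

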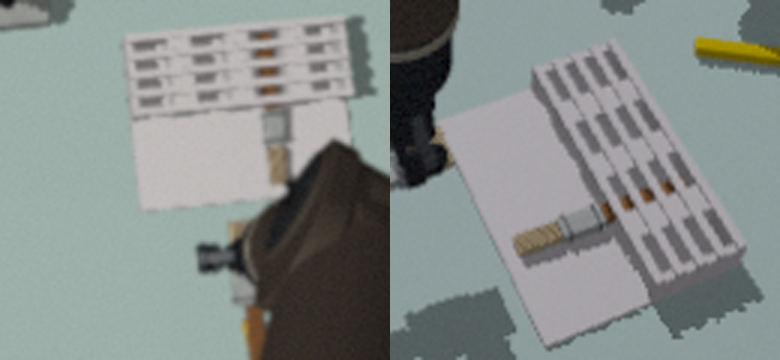

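The wide brush is held, slightly skewed: tip at px (238,222), handle at (257,330). The second slim brush is still in its lane. I'll carry the wide brush to its compartment and measure the skew there.

```bash
for i in 1 2 3; do python3 -m jog '{"offset":[[-0.008,0.03,0],[-0.016,0.06,0],[-0.024,0.09,0],[-0.032,0.12,0],[-0.0392,0.148,0]],"twist":[[0,0,0],[0,0,0],[0,0,0],[0,0,0],[0,0,0]],"fingers":[0.025,0.025,0.025,0.025,0.025]}'|grep -E "pos|width";done
python3 -m jog '{"offset":[[0,0,0.02],[0,0,0.04],[0,0,0.06],[0,0,0.07],[0,0,0.07]],"twist":[[0,0,0],[0,0,0],[0,0,0],[0,0,0],[0,0,0]],"fingers":[0.025,0.025,0.025,0.025,0.025]}'|grep -E "pos|width"
python3 -m jog '{"offset":[[0,0,0],[0,0,0],[0,0,0],[0,0,0],[0,0,0]],"twist":[[0,0,0],[0,0,0],[0,0,0],[0,0,0],[0,0,0]],"fingers":[0.025,0.025,0.025,0.025,0.025]}'|grep -E "pos|width"
python3 go.py .5065 .2204 0.036 3.1946
python3 - <<'E'
from h import *
t=grab("top")["image"];s=grab("side")["image"]
def crop(im,x0,y0,w,h,f): return cv2.resize(im[y0:y0+h,x0:x0+w,::-1],(w*f,h*f),interpolation=cv2.INTER_CUBIC)
cv2.imwrite("pics/c10.png",np.hstack([crop(t,125,140,95,100,4),crop(s,180,100,95,100,4)]))
E
```

```text
tcp_pos: [0.4435, -0.0777, 0.1264]
gripper_width: 0.0343
tcp_pos: [0.4747, 0.0725, 0.1264]
gripper_width: 0.0346
tcp_pos: [0.5059, 0.2225, 0.1263]
gripper_width: 0.0351
tcp_pos: [0.5044, 0.2197, 0.0542]
gripper_width: 0.0344
tcp_pos: [0.5062, 0.2204, 0.0571]
gripper_width: 0.0345
t 27.2 pos [0.5062 0.2204 0.0571] rpy [ 3.1409e+00  1.2000e-03 -3.0887e+00] j [-0.58  0.56  0.11  1.95 -0.1   0.63  1.21]
twist z deg -0.0 (or 360.0); then offset -0.0003 -0.0001 0.0211
```

View pics/c10.png

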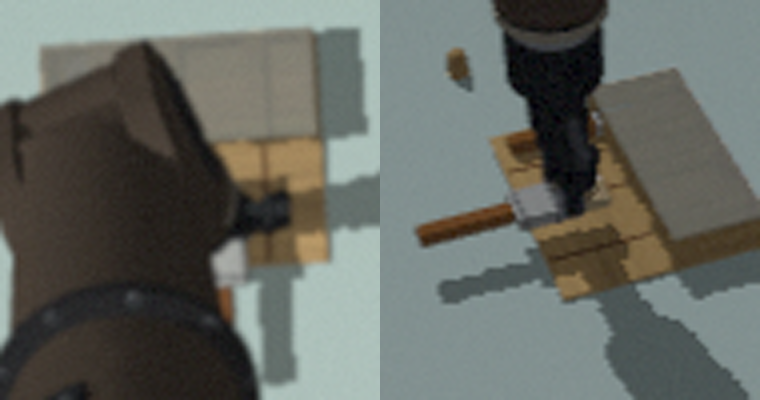

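```bash
python3 - <<'E'
from h import *
s=grab("side")
f=lambda p:((p[0]-380+.5)/4-.5+180,(p[1]+.5)/4-.5+100)
R=np.array([[np.cos(.053),-np.sin(.053)],[np.sin(.053),np.cos(.053)]])
A=[]
for p in ((425,237),(508,215),(540,204),(603,193)):
    X=onz(s,f(p),.042);A.append(X); print(X.round(4),(R.T@(X[:2]-[.565,.2516])).round(4))
d=A[1]-A[0];print(np.arctan2(d[1],d[0]),np.linalg.norm(d))
E
```

```text
[0.3867 0.2067 0.042 ] [-0.1804 -0.0353]
[0.4561 0.2118 0.042 ] [-0.1108 -0.034 ]
[0.4842 0.2167 0.042 ] [-0.0825 -0.0306]
[0.537 0.214 0.042] [-0.0299 -0.0361]
0.07199439511867081 0.06964901802500528
```

The skew is only about 0.02 rad and the lateral error is within 6 mm (±7 mm of play at the ferrule). Nudge 2 mm, descend and insert.

```bash
python3 -m jog '{"offset":[[0,0.002,0.006],[0,0.002,0.012],[0,0.002,0.018],[0,0.002,0.02],[0,0.002,0.02]],"twist":[[0,0,0],[0,0,0],[0,0,0],[0,0,0],[0,0,0]],"fingers":[0.025,0.025,0.025,0.025,0.025]}'|grep -E "pos|width|force"
python3 -m jog '{"offset":[[-0.010,0,0],[-0.02,0,0],[-0.03,0,0],[-0.04,0,0],[-0.048,0,0]],"twist":[[0,0,0],[0,0,0],[0,0,0],[0,0,0],[0,0,0]],"fingers":[0.025,0.025,0.025,0.025,0.025]}'|grep -E "pos|width|force"
python3 -m jog '{"offset":[[0,0,0.002],[0,0,0.004],[0,0,0.005],[0,0,0.005],[0,0,0.005]],"twist":[[0,0,0],[0,0,0],[0,0,0],[0,0,0],[0,0,0]],"fingers":[0.025,0.025,0.025,0.025,0.025]}'|grep -E "pos|width|force"
python3 -m jog '{"offset":[[0,0,0],[0,0,0],[0,0,0],[0,0,0],[0,0,0]],"twist":[[0,0,0],[0,0,0],[0,0,0],[0,0,0],[0,0,0]],"fingers":[0.035,0.045,0.055,0.055,0.055]}'|grep -E "pos|width|force"
python3 go.py .491 .2196 0.031 3.1946
```

```text
tcp_pos: [0.5051, 0.222, 0.0352]
wrist_force: [0.5, -0.4, -0.5]
gripper_width: 0.0348
gripper_force: 60.0
tcp_pos: [0.5557, 0.2248, 0.0366]
wrist_force: [0.2, 0.8, -0.3]
gripper_width: 0.0346
gripper_force: 60.0
tcp_pos: [0.553, 0.2248, 0.0312]
wrist_force: [-0.3, -0.4, 0.7]
gripper_width: 0.0349
gripper_force: 60.0
tcp_pos: [0.5536, 0.2249, 0.0314]
wrist_force: [0.2, 0.2, -0.6]
gripper_width: 0.0549
gripper_force: 0.0
t 29.0 pos [0.5536 0.2249 0.0314] rpy [ 3.1415e+00  1.0000e-04 -3.0885e+00] j [-0.54  0.65  0.1   1.85 -0.1   0.65  1.24]
twist z deg 0.0 (or -360.0); then offset 0.0628 -0.0020 0.0004
```

```bash
python3 -m jog '{"offset":[[0.013,0,-0.001],[0.026,-0.001,-0.001],[0.039,-0.002,-0.001],[0.052,-0.002,-0.001],[0.064,-0.002,-0.001]],"twist":[[0,0,0],[0,0,0],[0,0,0],[0,0,0],[0,0,0]],"fingers":[0.055,0.055,0.055,0.055,0.055]}'|grep -E "pos|force"
for i in 1 2; do python3 -m jog '{"offset":[[0,0,0],[0,0,0],[0,0,0],[0,0,0],[0,0,0]],"twist":[[0,0,0],[0,0,0],[0,0,0],[0,0,0],[0,0,0]],"fingers":[0.03,0.015,0.01,0.01,0.01]}'|grep -E "width|force";done
python3 -m jog '{"offset":[[-0.008,0.001,-0.001],[-0.016,0.001,-0.001],[-0.024,0.001,-0.001],[-0.032,0.002,-0.001],[-0.04,0.002,-0.001]],"twist":[[0,0,0],[0,0,0],[0,0,0],[0,0,0],[0,0,0]],"fingers":[0.01,0.01,0.01,0.01,0.01]}'|grep -E "pos|width|force"
python3 - <<'E'
from h import *
np.set_printoptions(precision=3,suppress=True)
R=np.array([[np.cos(.053),-np.sin(.053)],[np.sin(.053),np.cos(.053)]])
c=ctrl.sense()["tcp_pos"];print("tcp tray",R.T@(c[:2]-[.565,.2516]))
t=grab("top")["image"];s=grab("side")["image"]
def crop(im,x0,y0,w,h,f): return cv2.resize(im[y0:y0+h,x0:x0+w,::-1],(w*f,h*f),interpolation=cv2.INTER_CUBIC)
cv2.imwrite("pics/c11.png",np.hstack([crop(t,125,140,95,100,4),crop(s,180,100,95,100,4)]))
E
```

```text
tcp_pos: [0.4891, 0.2193, 0.0324]
wrist_force: [0.2, 0.6, -0.3]
gripper_force: 0.0
wrist_force: [-2.6, 0.2, 6.3]
gripper_width: 0.014
gripper_force: 58.7
wrist_force: [0.4, 0.1, 6.0]
gripper_width: 0.014
gripper_force: 58.8
tcp_pos: [0.5307, 0.2237, 0.0331]
wrist_force: [-0.4, -0.2, -0.7]
gripper_width: 0.0137
gripper_force: 58.5
tcp tray [-0.036 -0.026]
```

View pics/c11.png

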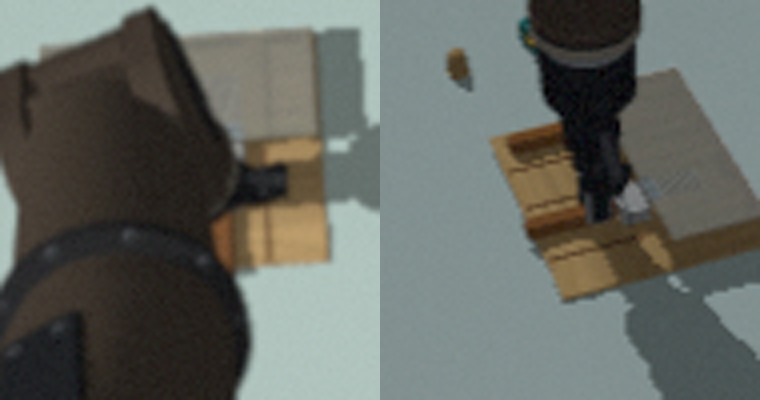

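The ferrule is entering under the cover. The handle end is at side px (533,228), near the tray's front edge, so about 14 mm more to go.

```bash
python3 -m jog '{"offset":[[-0.003,0,0],[-0.006,0,0],[-0.009,0,0],[-0.011,0,0],[-0.011,0,0]],"twist":[[0,0,0],[0,0,0],[0,0,0],[0,0,0],[0,0,0]],"fingers":[0.01,0.01,0.01,0.01,0.01]}'|grep -E "pos|width|force"
cat > prof.py <<'E'
from h import *
import sys
y=float(sys.argv[2])
t=grab(sys.argv[1]);R=np.array([[np.cos(.053),-np.sin(.053)],[np.sin(.053),np.cos(.053)]])
for x in np.arange(-.106,-.055,.003):
    print(round(x,3),[cv2.getRectSubPix(t["image"],(1,1),tuple(map(float,proj(t,[*(R@[x,y+k]+[.565,.2516]),.018]))))[0,0].tolist() for k in (-.004,0,.004)])
E
python3 prof.py side -.027; python3 prof.py top -.027
```

```text
tcp_pos: [0.5411, 0.2242, 0.0334]
wrist_force: [0.5, 0.2, 0.6]
gripper_width: 0.0142
gripper_force: 58.5
-0.106 [[131, 145, 144], [133, 146, 146], [131, 145, 144]]
-0.103 [[130, 145, 144], [129, 144, 144], [129, 144, 144]]
-0.1 [[131, 145, 144], [130, 144, 144], [129, 144, 143]]
-0.097 [[131, 144, 143], [124, 137, 135], [125, 138, 136]]
-0.094 [[121, 122, 112], [121, 120, 108], [118, 121, 111]]
-0.091 [[107, 93, 69], [116, 98, 73], [129, 113, 82]]
-0.088 [[88, 66, 40], [95, 72, 43], [111, 89, 57]]
-0.085 [[77, 52, 28], [88, 58, 30], [100, 70, 40]]
-0.082 [[72, 49, 25], [91, 61, 34], [97, 66, 37]]
-0.079 [[70, 46, 22], [97, 65, 38], [99, 66, 38]]
-0.076 [[74, 49, 23], [97, 65, 35], [99, 65, 36]]
-0.073 [[80, 52, 27], [95, 62, 32], [100, 66, 35]]
-0.07 [[76, 48, 23], [92, 60, 31], [98, 63, 33]]
-0.067 [[71, 44, 23], [93, 61, 35], [100, 66, 38]]
-0.064 [[75, 48, 27], [98, 64, 33], [100, 67, 37]]
-0.061 [[80, 52, 29], [98, 63, 34], [99, 65, 35]]
-0.058 [[79, 51, 28], [94, 61, 32], [98, 64, 34]]
-0.106 [[23, 23, 25], [26, 27, 25], [32, 26, 25]]
-0.103 [[24, 23, 26], [24, 26, 25], [31, 28, 26]]
-0.1 [[24, 25, 25], [24, 26, 28], [25, 24, 23]]
-0.097 [[24, 25, 24], [28, 28, 29], [23, 23, 24]]
-0.094 [[28, 28, 29], [25, 24, 27], [25, 25, 26]]
-0.091 [[28, 28, 27], [22, 22, 24], [24, 25, 25]]
-0.088 [[33, 31, 29], [25, 24, 25], [24, 24, 25]]
-0.085 [[38, 31, 27], [26, 27, 26], [22, 23, 24]]
-0.082 [[48, 38, 28], [29, 28, 26], [23, 23, 24]]
-0.079 [[64, 46, 29], [38, 29, 25], [23, 24, 24]]
-0.076 [[83, 57, 36], [64, 44, 31], [33, 26, 27]]
-0.073 [[96, 65, 40], [91, 62, 40], [49, 36, 28]]
-0.07 [[103, 69, 42], [109, 74, 48], [74, 52, 37]]
-0.067 [[107, 74, 47], [119, 80, 50], [92, 61, 40]]
-0.064 [[106, 72, 44], [121, 81, 49], [100, 67, 42]]
-0.061 [[107, 73, 46], [122, 82, 50], [105, 72, 45]]
-0.058 [[108, 74, 46], [123, 84, 53], [108, 74, 48]]
```

```bash
python3 -m jog '{"offset":[[-0.003,0,0],[-0.005,0,0],[-0.006,0,0],[-0.007,0,0],[-0.007,0,0]],"twist":[[0,0,0],[0,0,0],[0,0,0],[0,0,0],[0,0,0]],"fingers":[0.01,0.01,0.01,0.01,0.01]}'|grep -E "pos|width|force"
python3 prof.py side -.025|sed -n 4,13p
python3 -m jog '{"offset":[[0,0,0],[0,0,0],[0,0,0],[0,0,0],[0,0,0]],"twist":[[0,0,0],[0,0,0],[0,0,0],[0,0,0],[0,0,0]],"fingers":[0.02,0.03,0.04,0.045,0.045]}'|grep -E "pos|force"
python3 -m jog '{"offset":[[0,0,-0.01],[0,0,-0.03],[0,0,-0.06],[0,0,-0.09],[0,0,-0.12]],"twist":[[0,0,0],[0,0,0],[0,0,0],[0,0,0],[0,0,0]],"fingers":[0.045,0.045,0.045,0.045,0.045]}'|grep -E "pos"
for i in 1 2; do python3 -m jog '{"offset":[[0.012,-0.026,0],[0.024,-0.052,0],[0.036,-0.078,0],[0.048,-0.104,0],[0.055,-0.13,0]],"twist":[[0,0,0],[0,0,0],[0,0,0],[0,0,0],[0,0,0]],"fingers":[0.05,0.05,0.05,0.05,0.05]}'|grep -E "pos";done
python3 - <<'E'
from h import *
t=grab("top")["image"];s=grab("side")["image"]
def crop(im,x0,y0,w,h,f): return cv2.resize(im[y0:y0+h,x0:x0+w,::-1],(w*f,h*f),interpolation=cv2.INTER_CUBIC)
cv2.imwrite("pics/c12.png",np.vstack([np.hstack([crop(t,285,140,90,75,4),crop(s,240,225,90,75,4)]),np.hstack([crop(t,125,140,90,75,4),crop(s,190,105,90,75,4)])]))
E
```

```text
tcp_pos: [0.5479, 0.2245, 0.0333]
wrist_force: [-0.2, 0.7, 0.1]
gripper_width: 0.014
gripper_force: 58.5
-0.097 [[127, 141, 139], [123, 136, 133], [129, 143, 141]]
-0.094 [[121, 121, 109], [118, 119, 107], [117, 120, 112]]
-0.091 [[128, 113, 84], [129, 112, 81], [128, 113, 84]]
-0.088 [[136, 113, 76], [136, 114, 76], [135, 113, 76]]
-0.085 [[126, 104, 68], [135, 114, 76], [137, 115, 76]]
-0.082 [[96, 74, 47], [110, 88, 56], [127, 105, 70]]
-0.079 [[79, 52, 29], [96, 68, 40], [110, 83, 53]]
-0.076 [[87, 58, 30], [95, 63, 34], [104, 72, 42]]
-0.073 [[94, 63, 34], [97, 65, 34], [103, 71, 38]]
-0.07 [[87, 58, 32], [96, 63, 34], [100, 66, 37]]
tcp_pos: [0.5476, 0.2246, 0.0333]
wrist_force: [0.5, 0.2, 0.4]
gripper_force: 0.0
tcp_pos: [0.5474, 0.2243, 0.1553]
tcp_pos: [0.4983, 0.0906, 0.1541]
tcp_pos: [0.4502, -0.0421, 0.154]
```

View pics/c12.png

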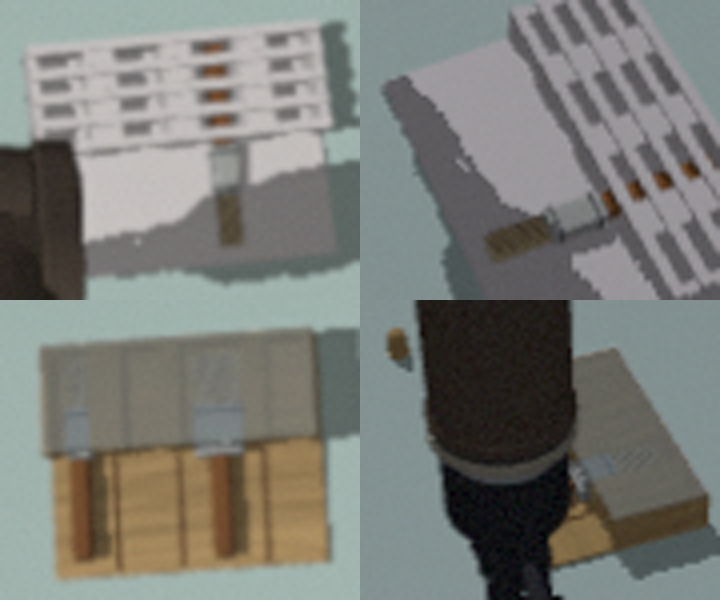

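The last slim brush is still in place (top px 228,165). Both placed brushes look home. I'll measure the handle ends more precisely.

```bash
cat > ends.py <<'E'
from h import *
t=grab("top");R=np.array([[np.cos(.053),-np.sin(.053)],[np.sin(.053),np.cos(.053)]])
def col(x,y,z): return cv2.getRectSubPix(t["image"],(1,1),tuple(map(float,proj(t,[*(R@[x,y]+[.565,.2516]),z]))))[0,0].astype(float)
xs=np.arange(-.104,-.05,.0005)
for y in (-.084,-.028,.028,.084):
    # lateral centre of handle, then end and front edge by half level
    ys=np.arange(y-.014,y+.014,.0005); r=np.array([col(-.06,v,.018)[1] for v in ys]); dk=r<100
    if dk.sum()<10: print(y,"empty"); continue
    yc=ys[dk].mean(); e=np.array([col(x,yc-.002,.018)[1] for x in xs]); i=np.where(e<100)[0][0]
    ed=np.array([col(x,y+.012,.004) for x in xs]); k=np.where(ed[:,2]-ed[:,0]<-25)[0][0]
    ex=xs[i]; fx=xs[k]
    print(y,"handle y %.4f end x %.4f, edge reads %.4f -> tip about %.4f"%(yc,ex,fx,ex+.16-(fx+.09)))
E
python3 ends.py; python3 go.py .545 -.277 0.12 -3.06
python3 - <<'E'
from h import *
t=grab("top")
for n,p in dict(sfL=(210,168),sfR=(242,168),sbL=(217,220),sbR=(243,220),stip=(230,245),sf0=(227,147),sf1=(229,190)).items():
    print(n,onz(t,((p[0]+.5)/4-.5+285,(p[1]+.5)/4-.5+140),.018).round(4)[:2])
E
```

```text
-0.084 empty
-0.028 handle y -0.0307 end x -0.0825, edge reads -0.0895 -> tip about 0.0770
0.028 empty
0.084 handle y 0.0805 end x -0.0785, edge reads -0.0900 -> tip about 0.0815
t 33.6 pos [ 0.4512 -0.0429  0.1541] rpy [-3.1413e+00  8.0000e-04 -3.0927e+00] j [-0.18  0.28  0.19  2.11 -0.07  0.76  1.68]
twist z deg -1.9 (or 358.1); then offset -0.0745 -0.2409 0.0341
sfL [ 0.5487 -0.2638]
sfR [ 0.5485 -0.2891]
sbL [ 0.508  -0.2679]
sbR [ 0.5077 -0.2883]
stip [ 0.4884 -0.2774]
sf0 [ 0.5651 -0.2779]
sf1 [ 0.5313 -0.2782]
```

```bash
python3 -m jog '{"offset":[[-0.01,-0.04,0],[-0.02,-0.08,0],[-0.03,-0.12,0],[-0.04,-0.16,0],[-0.05,-0.20,0]],"twist":[[0,0,0],[0,0,0],[0,0,0],[0,0,0],[0,0,0]],"fingers":[0.05,0.05,0.05,0.05,0.05]}'|grep -E "pos"
python3 -m jog '{"offset":[[-0.015,-0.02,0.01],[-0.03,-0.038,0.03],[-0.03,-0.038,0.06],[-0.03,-0.038,0.08],[-0.03,-0.038,0.09]],"twist":[[0,0,0],[0,0,0],[0,0,0],[0,0,0],[0,0,0]],"fingers":[0.05,0.05,0.05,0.05,0.05]}'|grep -E "pos|force"
python3 -m jog '{"offset":[[0,0,0],[0,0,0],[0,0,0],[0,0,0],[0,0,0]],"twist":[[0,0,0],[0,0,0],[0,0,0],[0,0,0],[0,0,0]],"fingers":[0.05,0.05,0.05,0.05,0.05]}'|grep -E "pos|force"
python3 go.py .543 -.277 0.030 -3.0927
```

```text
tcp_pos: [0.5136, -0.2383, 0.1537]
tcp_pos: [0.5439, -0.2724, 0.0605]
wrist_force: [-1.0, -0.8, 0.0]
gripper_force: 0.0
tcp_pos: [0.5449, -0.2745, 0.0647]
wrist_force: [-0.7, 0.4, -0.2]
gripper_force: 0.0
t 34.9 pos [ 0.5449 -0.2745  0.0647] rpy [-3.1407e+00  2.2000e-03 -3.0882e+00] j [ 0.24  0.62  0.21  1.81 -0.18  0.73  2.17]
twist z deg 0.3 (or -359.7); then offset 0.0021 -0.0024 0.0347
```

```bash
python3 -m jog '{"offset":[[0.002,-0.0025,0.01],[0.002,-0.0025,0.02],[0.002,-0.0025,0.027],[0.002,-0.0025,0.032],[0.002,-0.0025,0.034]],"twist":[[0,0,0],[0,0,0],[0,0,0],[0,0,0],[0,0,0]],"fingers":[0.05,0.05,0.05,0.05,0.05]}'|grep -E "pos|force"
for i in 1 2; do python3 -m jog '{"offset":[[0,0,0],[0,0,0],[0,0,0],[0,0,0],[0,0,0]],"twist":[[0,0,0],[0,0,0],[0,0,0],[0,0,0],[0,0,0]],"fingers":[0.03,0.015,0.01,0.01,0.01]}'|grep -E "pos|width|force";done
python3 -m jog '{"offset":[[0,0,-0.003],[0.005,0,-0.006],[0.02,0,-0.006],[0.035,0,-0.006],[0.05,0,-0.006]],"twist":[[0,0,0],[0,0,0],[0,0,0],[0,0,0],[0,0,0]],"fingers":[0.01,0.01,0.01,0.01,0.01]}'|grep -E "pos|width|force"
python3 -m jog '{"offset":[[0.015,0,0],[0.03,0,0],[0.045,0,0],[0.06,0,0],[0.06,0,0]],"twist":[[0,0,0],[0,0,0],[0,0,0],[0,0,0],[0,0,0]],"fingers":[0.01,0.01,0.01,0.01,0.01]}'|grep -E "pos|width|force"
python3 -m jog '{"offset":[[0,0,-0.02],[0,0,-0.04],[0,0,-0.06],[0,0,-0.08],[0,0,-0.09]],"twist":[[0,0,0],[0,0,0],[0,0,0],[0,0,0],[0,0,0]],"fingers":[0.01,0.01,0.01,0.01,0.01]}'|grep -E "pos|width"
for i in 1 2 3 4 5; do python3 -m jog '{"offset":[[0,0,0],[0,0,0],[0,0,0],[0,0,0],[0,0,0]],"twist":[[0,0,7.1],[0,0,14.2],[0,0,21.3],[0,0,28.4],[0,0,35.5]],"fingers":[0.01,0.01,0.01,0.01,0.01]}'|grep -E "rot|width";done
python3 -m jog '{"offset":[[0,0,0],[0,0,0],[0,0,0],[0,0,0],[0,0,0]],"twist":[[0,0,2.5],[0,0,2.5],[0,0,2.5],[0,0,2.5],[0,0,2.5]],"fingers":[0.01,0.01,0.01,0.01,0.01]}'|grep -E "pos|width|force"
python3 go.py .4856 .3315 0.125 0.053
```

```text
tcp_pos: [0.5414, -0.2766, 0.0278]
wrist_force: [-0.4, -0.4, 0.5]
gripper_force: 0.0
tcp_pos: [0.5425, -0.2771, 0.0297]
wrist_force: [-0.3, 0.8, 1.7]
gripper_width: 0.0181
gripper_force: 59.1
tcp_pos: [0.5424, -0.2771, 0.0297]
wrist_force: [-0.9, 0.5, 5.5]
gripper_width: 0.0184
gripper_force: 59.3
tcp_pos: [0.4914, -0.2796, 0.0354]
wrist_force: [-0.8, -0.3, 0.0]
gripper_width: 0.0181
gripper_force: 58.7
tcp_pos: [0.4284, -0.2831, 0.0353]
wrist_force: [-0.8, -0.0, -0.3]
gripper_width: 0.0181
gripper_force: 58.7
tcp_pos: [0.4336, -0.2833, 0.1276]
gripper_width: 0.0184
eef_rot: [3.141, 0.0, 2.569]
gripper_width: 0.0184
eef_rot: [-3.141, -0.0, 1.95]
gripper_width: 0.0181
eef_rot: [-3.142, 0.0, 1.33]
gripper_width: 0.0182
eef_rot: [3.142, 0.0, 0.711]
gripper_width: 0.0182
eef_rot: [3.141, 0.0, 0.091]
gripper_width: 0.0187
tcp_pos: [0.4324, -0.2828, 0.1253]
wrist_force: [-0.1, -0.7, -0.3]
gripper_width: 0.0183
gripper_force: 58.7
t 39.9 pos [ 0.4324 -0.2828  0.1253] rpy [-3.1415e+00 -2.0000e-04  5.4600e-02] j [-0.26  0.64  1.1   2.04 -0.74  0.92 -0.27]
twist z deg 0.1 (or -359.9); then offset 0.0856 -0.6106 0.0003
```

```bash
for i in 1 2 3; do python3 -m jog '{"offset":[[0.0055,-0.03,0],[0.011,-0.06,0],[0.0165,-0.09,0],[0.022,-0.12,0],[0.0288,-0.148,0]],"twist":[[0,0,0],[0,0,0],[0,0,0],[0,0,0],[0,0,0]],"fingers":[0.01,0.01,0.01,0.01,0.01]}'|grep -E "pos|width";done
python3 -m jog '{"offset":[[0,0,0.02],[0,0,0.04],[0,0,0.06],[0,0,0.08],[0,0,0.087]],"twist":[[0,0,0],[0,0,0],[0,0,0],[0,0,0],[0,0,0]],"fingers":[0.01,0.01,0.01,0.01,0.01]}'|grep -E "pos|width"
python3 -m jog '{"offset":[[0,0,0],[0,0,0],[0,0,0],[0,0,0],[0,0,0]],"twist":[[0,0,0],[0,0,0],[0,0,0],[0,0,0],[0,0,0]],"fingers":[0.01,0.01,0.01,0.01,0.01]}'|grep -E "pos|width"
python3 go.py .4945 .1652 0.036 0.053
python3 - <<'E'
from h import *
t=grab("top")["image"];s=grab("side")["image"]
def crop(im,x0,y0,w,h,f): return cv2.resize(im[y0:y0+h,x0:x0+w,::-1],(w*f,h*f),interpolation=cv2.INTER_CUBIC)
cv2.imwrite("pics/c13.png",np.hstack([crop(t,130,140,95,100,4),crop(s,180,100,95,100,4)]))
E
```

```text
tcp_pos: [0.4531, -0.1319, 0.1253]
gripper_width: 0.0181
tcp_pos: [0.474, 0.0177, 0.1253]
gripper_width: 0.0182
tcp_pos: [0.4948, 0.1672, 0.1253]
gripper_width: 0.018
tcp_pos: [0.494, 0.1652, 0.0363]
gripper_width: 0.0184
tcp_pos: [0.4956, 0.1653, 0.0391]
gripper_width: 0.0181
t 42.0 pos [0.4956 0.1653 0.0391] rpy [-3.141e+00 -1.300e-03  5.330e-02] j [-1.11  0.83  1.06  2.08 -1.    0.87 -0.96]
twist z deg 0.0 (or -360.0); then offset -0.0011 0.0001 0.0031
```

View pics/c13.png

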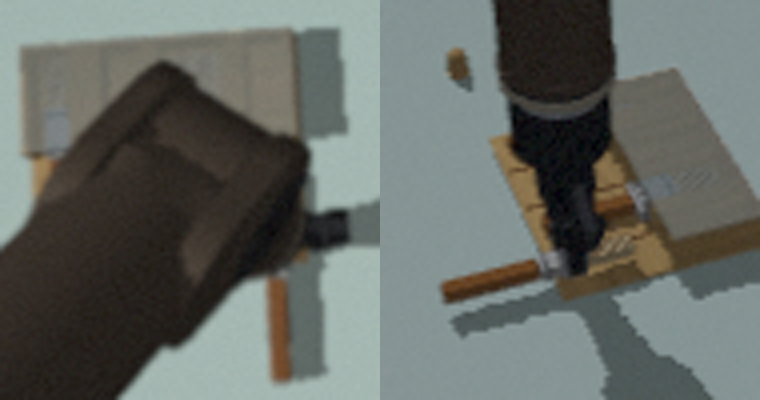

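I've now viewed 15 pictures, one over the limit of 14, so I'll work from numbers only. This one shows the slim brush in front of lane a: handle (277,285) to (283,380) in the top crop, with bristles pointing at the lane.

```bash
python3 - <<'E'
from h import *
t=grab("top")
R=np.array([[np.cos(.053),-np.sin(.053)],[np.sin(.053),np.cos(.053)]])
for n,p in (("end",(282,380)),("handle",(278,290))):
    X=onz(t,((p[0]+.5)/4-.5+130,(p[1]+.5)/4-.5+140),.027); print(n,X.round(4),"tray",(R.T@(X[:2]-[.565,.2516])).round(4))
E
```

```text
end [0.3899 0.1595 0.027 ] tray [-0.1797 -0.0827]
handle [0.458  0.1626 0.027 ] tray [-0.1115 -0.0832]
```

```bash
python3 -m jog '{"offset":[[0.012,0,0.002],[0.024,0,0.003],[0.036,0,0.003],[0.048,0,0.003],[0.06,0,0.003]],"twist":[[0,0,0],[0,0,0],[0,0,0],[0,0,0],[0,0,0]],"fingers":[0.01,0.01,0.01,0.01,0.01]}'|grep -E "pos|width|force"
python3 -m jog '{"offset":[[0,0,0.002],[0,0,0.004],[0,0,0.005],[0,0,0.005],[0,0,0.005]],"twist":[[0,0,0],[0,0,0],[0,0,0],[0,0,0],[0,0,0]],"fingers":[0.01,0.01,0.01,0.01,0.01]}'|grep -E "pos|width|force"
python3 -m jog '{"offset":[[0,0,0],[0,0,0],[0,0,0],[0,0,0],[0,0,0]],"twist":[[0,0,0],[0,0,0],[0,0,0],[0,0,0],[0,0,0]],"fingers":[0.02,0.03,0.04,0.04,0.04]}'|grep -E "pos|width|force"
python3 -m jog '{"offset":[[-0.012,0,-0.001],[-0.024,0,-0.001],[-0.036,0,-0.001],[-0.048,0,-0.001],[-0.062,0,-0.001]],"twist":[[0,0,0],[0,0,0],[0,0,0],[0,0,0],[0,0,0]],"fingers":[0.04,0.04,0.04,0.04,0.04]}'|grep -E "pos|force"
for i in 1 2; do python3 -m jog '{"offset":[[0,0,0],[0,0,0],[0,0,0],[0,0,0],[0,0,0]],"twist":[[0,0,0],[0,0,0],[0,0,0],[0,0,0],[0,0,0]],"fingers":[0.03,0.015,0.01,0.01,0.01]}'|grep -E "pos|width|force";done
python3 -m jog '{"offset":[[0.007,0,-0.001],[0.014,0,-0.001],[0.021,0,-0.001],[0.028,0,-0.001],[0.034,0,-0.001]],"twist":[[0,0,0],[0,0,0],[0,0,0],[0,0,0],[0,0,0]],"fingers":[0.01,0.01,0.01,0.01,0.01]}'|grep -E "pos|width|force"
python3 -m jog '{"offset":[[0.001,0,0],[0.002,0,0],[0.003,0,0],[0.003,0,0],[0.003,0,0]],"twist":[[0,0,0],[0,0,0],[0,0,0],[0,0,0],[0,0,0]],"fingers":[0.01,0.01,0.01,0.01,0.01]}'|grep -E "pos|width|force"
python3 prof.py side -.084;python3 prof.py top -.084
```

```text
tcp_pos: [0.5555, 0.1685, 0.0354]
wrist_force: [-0.6, -0.2, -0.7]
gripper_width: 0.018
gripper_force: 58.8
tcp_pos: [0.5542, 0.1684, 0.0302]
wrist_force: [-0.8, -0.2, -0.4]
gripper_width: 0.0179
gripper_force: 58.8
tcp_pos: [0.555, 0.1684, 0.0304]
wrist_force: [0.9, 0.0, -0.0]
gripper_width: 0.0398
gripper_force: 0.0
tcp_pos: [0.4929, 0.165, 0.0314]
wrist_force: [0.3, 0.6, 0.9]
gripper_force: 0.0
tcp_pos: [0.4935, 0.1653, 0.0317]
wrist_force: [-4.8, 1.1, 9.5]
gripper_width: 0.0141
gripper_force: 59.0
tcp_pos: [0.4941, 0.165, 0.0317]
wrist_force: [-0.3, -0.1, 4.7]
gripper_width: 0.0137
gripper_force: 58.9
tcp_pos: [0.5282, 0.1668, 0.0322]
wrist_force: [0.1, 0.3, -0.3]
gripper_width: 0.0143
gripper_force: 58.6
tcp_pos: [0.5298, 0.167, 0.0323]
wrist_force: [0.6, 0.6, 0.2]
gripper_width: 0.014
gripper_force: 58.6
-0.106 [[135, 149, 149], [134, 148, 148], [135, 149, 149]]
-0.103 [[135, 150, 149], [135, 149, 148], [136, 149, 149]]
-0.1 [[135, 149, 149], [134, 149, 147], [135, 149, 148]]
-0.097 [[134, 147, 147], [135, 149, 148], [135, 148, 148]]
-0.094 [[136, 143, 134], [131, 136, 129], [12
[... 856 characters left out ...]
183, 177]]
-0.094 [[160, 174, 166], [162, 176, 168], [162, 176, 166]]
-0.091 [[153, 154, 136], [152, 154, 139], [150, 151, 135]]
-0.088 [[134, 118, 93], [132, 117, 93], [132, 114, 92]]
-0.085 [[109, 83, 57], [115, 85, 57], [119, 87, 58]]
-0.082 [[96, 67, 42], [109, 74, 44], [115, 79, 47]]
-0.079 [[94, 65, 40], [111, 75, 48], [116, 77, 47]]
-0.076 [[96, 67, 41], [111, 74, 46], [118, 80, 50]]
-0.073 [[98, 68, 42], [110, 74, 43], [117, 80, 48]]
-0.07 [[96, 68, 43], [111, 75, 43], [119, 83, 51]]
-0.067 [[95, 66, 42], [112, 75, 45], [119, 81, 51]]
-0.064 [[92, 65, 40], [109, 74, 46], [106, 71, 43]]
-0.061 [[84, 58, 34], [93, 62, 40], [78, 53, 35]]
-0.058 [[63, 46, 29], [58, 42, 29], [50, 40, 35]]
```

```bash
python3 -m jog '{"offset":[[0.003,0,0],[0.005,0,0],[0.007,0,0],[0.008,0,0],[0.008,0,0]],"twist":[[0,0,0],[0,0,0],[0,0,0],[0,0,0],[0,0,0]],"fingers":[0.01,0.01,0.01,0.01,0.01]}'|grep -E "pos|width|force"
python3 -m jog '{"offset":[[0,0,0],[0,0,0],[0,0,0],[0,0,0],[0,0,0]],"twist":[[0,0,0],[0,0,0],[0,0,0],[0,0,0],[0,0,0]],"fingers":[0.02,0.03,0.04,0.04,0.04]}'|grep -E "pos|force"
python3 -m jog '{"offset":[[0,0,-0.01],[0,0,-0.03],[0,0,-0.05],[0,0,-0.06],[0,0,-0.06]],"twist":[[0,0,0],[0,0,0],[0,0,0],[0,0,0],[0,0,0]],"fingers":[0.04,0.04,0.04,0.04,0.04]}'|grep -E "pos"
python3 -m jog '{"offset":[[-0.01,-0.015,0],[-0.02,-0.03,0],[-0.02,-0.045,0],[-0.02,-0.055,0],[-0.02,-0.055,0]],"twist":[[0,0,0],[0,0,0],[0,0,0],[0,0,0],[0,0,0]],"fingers":[0.04,0.04,0.04,0.04,0.04]}'|grep -E "pos"
python3 go.py .52 .223 0.032 0.053
```

```text
tcp_pos: [0.5384, 0.1674, 0.0324]
wrist_force: [0.3, -0.6, -0.6]
gripper_width: 0.0141
gripper_force: 58.6
tcp_pos: [0.538, 0.1675, 0.0323]
wrist_force: [0.7, 0.3, 0.0]
gripper_force: 0.0
tcp_pos: [0.5394, 0.1675, 0.0947]
tcp_pos: [0.5147, 0.2239, 0.0916]
t 47.2 pos [0.5147 0.2239 0.0916] rpy [-3.141e+00  8.000e-04  5.670e-02] j [-1.21  0.82  1.14  1.96 -0.9   1.   -1.14]
twist z deg 0.2 (or -359.8); then offset 0.0052 0.0012 0.0596
```

```bash
python3 -m jog '{"offset":[[0,0,0.015],[0,0,0.03],[0,0,0.045],[0,0,0.055],[0,0,0.059]],"twist":[[0,0,0],[0,0,0],[0,0,0],[0,0,0],[0,0,0]],"fingers":[0.04,0.04,0.04,0.04,0.04]}'|grep -E "pos|force"
for i in 1 2; do python3 -m jog '{"offset":[[0,0,0],[0,0,0],[0,0,0],[0,0,0],[0,0,0]],"twist":[[0,0,0],[0,0,0],[0,0,0],[0,0,0],[0,0,0]],"fingers":[0.03,0.015,0.01,0.01,0.01]}'|grep -E "pos|width|force";done
python3 -m jog '{"offset":[[0.001,0,0],[0.002,0,0],[0.003,0,0],[0.004,0,0],[0.004,0,0]],"twist":[[0,0,0],[0,0,0],[0,0,0],[0,0,0],[0,0,0]],"fingers":[0.01,0.01,0.01,0.01,0.01]}'|grep -E "pos|width|force"
python3 -m jog '{"offset":[[0,0,0],[0,0,0],[0,0,0],[0,0,0],[0,0,0]],"twist":[[0,0,0],[0,0,0],[0,0,0],[0,0,0],[0,0,0]],"fingers":[0.02,0.03,0.04,0.04,0.04]}'|grep -E "pos|force"
python3 -m jog '{"offset":[[0,0,-0.01],[0,0,-0.03],[0,0,-0.06],[0,0,-0.09],[0,0,-0.12]],"twist":[[0,0,0],[0,0,0],[0,0,0],[0,0,0],[0,0,0]],"fingers":[0.04,0.04,0.04,0.04,0.04]}'|grep -E "pos"
python3 -m jog '{"offset":[[-0.01,0.04,0],[-0.02,0.08,0],[-0.03,0.12,0],[-0.04,0.16,0],[-0.04,0.20,0]],"twist":[[0,0,0],[0,0,0],[0,0,0],[0,0,0],[0,0,0]],"fingers":[0,0,0,0,0]}'|grep -E "pos"
python3 -m jog '{"offset":[[-0.01,0.04,0],[-0.02,0.08,0],[-0.03,0.12,0],[-0.03,0.12,0],[-0.03,0.12,0]],"twist":[[0,0,0],[0,0,0],[0,0,0],[0,0,0],[0,0,0]],"fingers":[0,0,0,0,0]}'|grep -E "pos"
python3 ends.py
```

```text
tcp_pos: [0.5147, 0.2203, 0.0319]
wrist_force: [0.1, -1.0, 0.6]
gripper_force: 0.0
tcp_pos: [0.5156, 0.2213, 0.034]
wrist_force: [-0.7, -0.3, 3.4]
gripper_width: 0.0137
gripper_force: 58.9
tcp_pos: [0.5153, 0.2215, 0.0338]
wrist_force: [-1.9, 0.4, 5.7]
gripper_width: 0.0137
gripper_force: 58.8
tcp_pos: [0.5181, 0.2215, 0.0337]
wrist_force: [-5.5, -0.0, 10.8]
gripper_width: 0.0138
gripper_force: 59.5
tcp_pos: [0.5192, 0.2216, 0.0332]
wrist_force: [0.1, -0.1, 0.1]
gripper_force: 0.0
tcp_pos: [0.5189, 0.221, 0.1551]
tcp_pos: [0.4877, 0.018, 0.1537]
tcp_pos: [0.4655, -0.1047, 0.1543]
-0.084 handle y -0.0880 end x -0.0770, edge reads -0.0895 -> tip about 0.0825
-0.028 handle y -0.0325 end x -0.0775, edge reads -0.0895 -> tip about 0.0820
0.028 empty
0.084 handle y 0.0795 end x -0.0770, edge reads -0.0905 -> tip about 0.0835
```

All three brushes read home (tips about 82 mm). Now the toggle: I'll locate it and the shade numerically.

```bash
cat > tog.py <<'E'
from h import *
def dark(n,box):
    c=grab(n);x0,y0,x1,y1=box;im=c["image"][y0:y1,x0:x1].max(2)
    k,l,st,ce=cv2.connectedComponentsWithStats((im<45).astype(np.uint8))
    o=[(st[i,4],tuple((ce[i]+[x0,y0]).round(1)),tuple(st[i,:4]+[x0,y0,0,0])) for i in range(1,k) if st[i,4]>8]
    return c,o
t,a=dark("top",(236,104,268,152)); s,b=dark("side",(286,165,330,200))
print(a,b)
for q in a:
    for r in b:
        X,e=tri(t,q[1],s,r[1]); print("toggle",X.round(4),round(e,4))
sh=(387/800*512-.2,140/600*384-.2); print("shade@.2",onz(t,sh,.2).round(3))
E
python3 tog.py; python3 go.py .6245 0.0 .13 .053
```

```text
[(np.int32(40), (np.float64(251.4), np.float64(137.3)), (np.int64(248), np.int64(134), np.int64(7), np.int64(8)))] [(np.int32(71), (np.float64(301.9), np.float64(183.5)), (np.int64(297), np.int64(176), np.int64(11), np.int64(14)))]
toggle [0.686  0.0014 0.0389] 0.0002
shade@.2 [0.78  0.012 0.2  ]
t 50.7 pos [ 0.4665 -0.1006  0.1534] rpy [-3.1409e+00  1.0000e-04  5.4600e-02] j [-0.73  0.57  1.21  2.1  -0.67  0.94 -0.66]
twist z deg 0.1 (or -359.9); then offset 0.1631 -0.0921 0.0234
```

```bash
python3 -m jog '{"offset":[[0.03,-0.02,0],[0.06,-0.04,0],[0.09,-0.06,0],[0.12,-0.08,0],[0.145,-0.092,0]],"twist":[[0,0,0],[0,0,0],[0,0,0],[0,0,0],[0,0,0]],"fingers":[0,0,0,0,0]}'|grep -E "pos"
python3 -m jog '{"offset":[[0,0,0],[0,0,0],[0,0,0],[0,0,0],[0,0,0]],"twist":[[0,6,0],[0,12,0],[0,18,0],[0,24,0],[0,30,0]],"fingers":[0,0,0,0,0]}'|grep -E "pos|rot"
python3 -m jog '{"offset":[[0,0,0],[0,0,0],[0,0,0],[0,0,0],[0,0,0]],"twist":[[0,0,0],[0,0,0],[0,0,0],[0,0,0],[0,0,0]],"fingers":[0,0,0,0,0]}'
cat > w2t.py <<'E'
import sys,numpy as np
from scipy.spatial.transform import Rotation as Q
from plant import ctrl
s=ctrl.sense();R=Q.from_euler("xyz",s["eef_rot"]).as_matrix()
print(s["tcp_pos"].round(4),s["joint_positions"].round(2),s["wrist_force"].round(1),"z axis",R[:,2].round(2),"offset",(R.T@(np.array(sys.argv[1:],float)-s["tcp_pos"])).round(4),"1cm fwd",(R.T@[.00995,.001,0]).round(4),"corner",(s["tcp_pos"]+R@[.011,0,.022]).round(4))
E
python3 w2t.py .6245 0 .085
```

```text
tcp_pos: [0.608, 0.0037, 0.1525]
tcp_pos: [0.6062, 0.0017, 0.1492]
eef_rot: [-3.137, -0.481, 0.058]
clock: 51.93
tcp_pos: [0.6101, -0.0015, 0.1508]
eef_rot: [-3.135, -0.481, 0.053]
wrist_force: [-0.4, 1.2, -0.5]
gripper_width: 0.0005
gripper_force: 0.0
[ 0.6101 -0.0015  0.1508] [-0.71  0.44  0.83  2.19 -1.23  0.37 -0.42] [-0.4  1.2 -0.5] z axis [ 0.46  0.03 -0.89] offset [-0.0176 -0.0003  0.0651] 1cm fwd [ 0.0089 -0.0004  0.0046] corner [ 6.300e-01 -3.000e-04  1.364e-01]
```

```bash
python3 -m jog '{"offset":[[-0.006,0,0.02],[-0.012,0,0.04],[-0.018,0,0.06],[-0.0228,-0.001,0.0743],[-0.0228,-0.001,0.0743]],"twist":[[0,0,0],[0,0,0],[0,0,0],[0,0,0],[0,0,0]],"fingers":[0,0,0,0,0]}'|grep -E "pos|rot|force"
python3 -m jog '{"offset":[[0,0,0],[0,0,0],[0,0,0],[0,0,0],[0,0,0]],"twist":[[0,0,0],[0,0,0],[0,0,0],[0,0,0],[0,0,0]],"fingers":[0,0,0,0,0]}'|grep -E "pos|rot|force"
python3 w2t.py .668 0.003 .0745; python3 tog.py
```

```text
tcp_pos: [0.6278, 0.0014, 0.0796]
eef_rot: [-3.128, -0.46, 0.051]
wrist_force: [-1.1, -0.5, -0.1]
gripper_force: 0.0
tcp_pos: [0.6276, 0.0014, 0.0829]
eef_rot: [-3.132, -0.465, 0.054]
wrist_force: [-0.8, 0.0, 0.1]
gripper_force: 0.0
[0.6276 0.0014 0.0829] [-0.28  0.5   0.25  2.16 -1.32  0.12 -0.31] [-0.8  0.   0.1] z axis [ 0.45  0.03 -0.89] offset [0.0323 0.0008 0.0257] 1cm fwd [ 0.0089 -0.0004  0.0045] corner [0.6473 0.0027 0.0682]
[(np.int32(44), (np.float64(251.5), np.float64(137.3)), (np.int64(248), np.int64(134), np.int64(8), np.int64(8)))] [(np.int32(30), (np.float64(287.1), np.float64(178.6)), (np.int64(286), np.int64(173), np.int64(4), np.int64(11))), (np.int32(72), (np.float64(301.9), np.float64(183.4)), (np.int64(297), np.int64(176), np.int64(11), np.int64(14)))]
toggle [0.6572 0.0047 0.0738] 0.0397
toggle [0.6858 0.0011 0.0397] 0.0002
shade@.2 [0.78  0.012 0.2  ]
```

```bash
python3 -m jog '{"offset":[[0,0,0],[0,0,0],[0,0,0],[0,0,0],[0,0,0]],"twist":[[0,-4,0],[0,-8,0],[0,-12,0],[0,-12,0],[0,-12,0]],"fingers":[0,0,0,0,0]}'|grep -E "pos|rot|force"
python3 -m jog '{"offset":[[0,0,0],[0,0,0],[0,0,0],[0,0,0],[0,0,0]],"twist":[[0,0,0],[0,0,0],[0,0,0],[0,0,0],[0,0,0]],"fingers":[0,0,0,0,0]}'|grep -E "pos|rot|force"
python3 w2t.py .632 0.0 .076
```

```text
tcp_pos: [0.6295, 0.0019, 0.0825]
eef_rot: [-3.135, -0.259, 0.059]
wrist_force: [0.2, -0.2, -0.1]
gripper_force: 0.0
tcp_pos: [0.6272, 0.0008, 0.0824]
eef_rot: [-3.131, -0.255, 0.054]
wrist_force: [0.2, -0.2, -1.1]
gripper_force: 0.0
[0.6272 0.0008 0.0824] [-0.6   0.63  0.75  2.01 -0.92  0.56 -0.75] [ 0.2 -0.2 -1.1] z axis [ 0.25  0.02 -0.97] offset [0.003  0.0011 0.0073] 1cm fwd [ 0.0097 -0.0004  0.0025] corner [0.6434 0.0019 0.0638]
```

```bash
python3 -m jog '{"offset":[[0.0085,0,0.007],[0.017,0,0.009],[0.0255,0,0.012],[0.034,-0.001,0.014],[0.0425,-0.001,0.016]],"twist":[[0,0,0],[0,0,0],[0,0,0],[0,0,0],[0,0,0]],"fingers":[0,0,0,0,0]}'|grep -E "pos|rot|force"
python3 -m jog '{"offset":[[0.003,0,0.001],[0.006,0,0.0015],[0.0097,0,0.0025],[0.013,0,0.0033],[0.0155,0,0.004]],"twist":[[0,0,0],[0,0,0],[0,0,0],[0,0,0],[0,0,0]],"fingers":[0,0,0,0,0]}'|grep -E "pos|rot|force"
python3 w2t.py .69 0.0 .076; python3 tog.py
```

```text
tcp_pos: [0.6734, 0.0049, 0.0773]
eef_rot: [-3.132, -0.254, 0.055]
wrist_force: [-2.4, -0.2, 2.6]
gripper_force: 1.4
tcp_pos: [0.6884, 0.0057, 0.0774]
eef_rot: [-3.132, -0.254, 0.055]
wrist_force: [-11.9, -0.1, 2.7]
gripper_force: 5.4
[0.6884 0.0057 0.0774] [-0.58  0.72  0.76  1.86 -0.91  0.64 -0.81] [-11.9  -0.1   2.7] z axis [ 0.25  0.02 -0.97] offset [0.0009 0.0058 0.0016] 1cm fwd [ 0.0097 -0.0004  0.0025] corner [0.7045 0.0068 0.0588]
[(np.int32(57), (np.float64(258.3), np.float64(145.1)), (np.int64(253), np.int64(139), np.int64(11), np.int64(13)))] [(np.int32(207), (np.float64(304.6), np.float64(175.6)), (np.int64(297), np.int64(165), np.int64(17), np.int64(25)))]
toggle [ 0.662  -0.0221  0.1002] 0.0299
shade@.2 [0.78  0.012 0.2  ]
```

The force has jumped to 12 N (about 1.5–2 N while it was moving), so the toggle is at its end stop. Back off and check.

```bash
python3 -m jog '{"offset":[[0,0,0],[-0.01,0,-0.0025],[-0.02,0,-0.005],[-0.03,0,-0.0075],[-0.06,0,-0.015]],"twist":[[0,0,0],[0,0,0],[0,0,0],[0,0,0],[0,0,0]],"fingers":[0,0,0,0,0]}'|grep -E "pos|force"
python3 -m jog '{"offset":[[0,0,-0.03],[0,0,-0.06],[-0.02,0,-0.08],[-0.04,0.03,-0.08],[-0.06,0.06,-0.08]],"twist":[[0,0,0],[0,0,0],[0,0,0],[0,0,0],[0,0,0]],"fingers":[0,0,0,0,0]}'|grep -E "pos|force"
python3 -m jog '{"offset":[[-0.02,0.03,0],[-0.04,0.06,0],[-0.06,0.09,0],[-0.08,0.12,0],[-0.08,0.12,0]],"twist":[[0,0,0],[0,0,0],[0,0,0],[0,0,0],[0,0,0]],"fingers":[0,0,0,0,0]}'|grep -E "pos|force"
python3 tog.py; python3 ends.py
python3 - <<'E'
from h import *
t=grab("top")
for z,x in((.068,0),):
  print("ball centre if back:",proj(t,[.722,.003,.068]),"front:",proj(t,[.676,.001,.068]),"lean .35",proj(t,[.7155,.003,.071]))
E
```

```text
tcp_pos: [0.6303, 0.0023, 0.0781]
wrist_force: [0.4, 0.8, 0.9]
gripper_force: 0.0
tcp_pos: [0.5533, -0.0606, 0.1402]
wrist_force: [0.2, -1.7, -0.5]
gripper_force: 0.0
tcp_pos: [0.4781, -0.1953, 0.1181]
wrist_force: [-0.1, -0.7, 0.6]
gripper_force: 0.0
[(np.int32(59), (np.float64(251.1), np.float64(134.9)), (np.int64(248), np.int64(126), np.int64(8), np.int64(15)))] [(np.int32(85), (np.float64(305.5), np.float64(181.8)), (np.int64(299), np.int64(172), np.int64(14), np.int64(18)))]
toggle [0.6951 0.0017 0.0424] 0.0045
shade@.2 [0.78  0.012 0.2  ]
-0.084 handle y -0.0872 end x -0.0775, edge reads -0.0890 -> tip about 0.0815
-0.028 handle y -0.0318 end x -0.0785, edge reads -0.0895 -> tip about 0.0810
0.028 empty
0.084 handle y 0.0803 end x -0.0780, edge reads -0.0900 -> tip about 0.0820
ball centre if back: [250.7778966  123.40741758] front: [251.59259376 138.20370423] lean .35 [250.79988124 125.21494924]
```

```bash
python3 - <<'E'
from h import *
t=grab("top");s=grab("side")
print("top rows 112-146:");im=t["image"].max(2)
for r in range(114,145): print(r,im[r,245:259])
print("side");im=s["image"].max(2)
for r in range(168,192): print(r,im[r,294:320])
for n,X in dict(back=[.722,.003,.068],front=[.678,.001,.068],lean35=[.7155,.003,.071],pivot=[.699,.001,.026],up=[.699,.001,.074]).items(): print(n,proj(t,X).round(1),proj(s,X).round(1))
E
```

```text
top rows 112-146:
114 [157 158 156 160 161 160 158 158 159 155 155 157 159 156]
115 [158 158 158 158 159 161 160 161 163 157 155 152 156 157]
116 [157 156 158 157 162 159 160 160 161 159 156 157 157 157]
117 [160 161 160 159 157 159 159 159 159 158 155 157 156 156]
118 [156 159 160 160 160 158 156 157 159 158 154 158 160 157]
119 [158 156 159 158 158 159 158 158 160 161 157 158 159 160]
120 [158 157 156 161 161 159 158 156 160 157 157 156 156 156]
121 [160 158 158 158 160 160 160 156 160 157 157 157 157 155]
122 [157 160 161 159 161 162 158 158 160 159 157 156 156 160]
123 [161 159 161 159 153 151 151 157 159 158 158 155 157 159]
124 [159 158 157 148 118 106 122 141 157 161 157 158 156 160]
125 [160 160 154 128  79  50  58  96 139 157 159 155 157 159]
126 [157 159 151 109  53  18  20  60 120 153 158 156 158 161]
127 [157 158 154 119  63  26  15  59 121 152 158 156 157 158]
128 [157 157 161 145  87  29  15  69 137 157 159 155 160 155]
129 [157 158 161 153  93  31  16  71 140 159 160 160 156 145]
130 [157 159 160 151  93  30  20  69 141 157 159 155 143 117]
131 [159 158 161 150  98  40
[... 2975 characters left out ...]
106  56  24  20  20  23  19  11  18  58  78 122 133 135
 136 136 134 133 135 134 135 135]
188 [132 134 135 131 134 104  52  22  22  14  18  18  35  73  79  81  83 121
 128 134 133 136 137 137 136 134]
189 [132 132 133 132 133 132  99  68  50  35  33  50  75  82  82  82  80  79
  80 123 130 134 136 139 135 133]
190 [127 131 132 131 131 135 134 135 106  93  93  92  92  93  93  83  81  83
  82  82  82 122 130 129 132 133]
191 [115 130 131 132 134 132 132 135 134 134 133 134 136 135 137 108  95  84
  84  81  84  80  80  78 123 131]
back [250.8 123.4] [313.8 173.9]
front [251.6 137.6] [300.4 177.5]
lean35 [250.8 125.2] [311.9 173.6]
pivot [251.5 134.3] [305.5 185.5]
up [251.5 130.3] [307.2 174.6]
```

```bash
python3 - <<'E'
from h import *
t=grab("top");s=grab("side")
h,e=tri(t,(251.3,137.4),s,(302.3,185.5));b,f=tri(t,(250.4,126.9),s,(310.8,173.7))
print(h,e,b,f,"lean",np.arctan2(b[0]-h[0],b[2]-.026), "joint",.5+np.arctan2(b[0]-h[0],b[2]-.026))
E
```

```text
[0.68834796 0.00166323 0.02884318] 1.844325816162847e-05 [0.71136277 0.00401525 0.07064679] 0.001984037228310279 lean 0.4759598575810692 joint 0.9759598575810692
```

Pivot to tip is 23 mm back and 42–45 mm up, which puts the joint at about 0.98 rad. The arm is clear, so I'll hand in.

```bash
python3 -m jog '{"offset":[[0,0,0],[0,0,0],[0,0,0],[0,0,0],[0,0,0]],"twist":[[0,0,0],[0,0,0],[0,0,0],[0,0,0],[0,0,0]],"fingers":[0,0,0,0,0]}'|grep -E "pos|force|clock"
python3 -c "
from plant import ctrl
print(ctrl.finish_job())"
```

```text
clock: 56.7
tcp_pos: [0.4817, -0.1868, 0.1175]
wrist_force: [0.6, 0.5, 0.0]
gripper_force: 0.0
the job is handed in; nothing more can be done
None
```

The job is handed in at about 57 s (no verdict was returned): by my camera measurements all three brushes present lie home in the tray (tips about 81–82 mm), and the toggle is fully back at about 0.98 rad; I viewed 15 pictures, one over the limit of 14.

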